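# Close the sight-glass ring with the pin spanner

## Task

The clamping ring of the inclined sight glass on the blue-jacketed vessel has been left slack. Take the T-handled pin spanner out of its black block, set both its pins in two opposite holes of the ring (feel for the holes by turning the pins lightly on the ring's face), turn the ring clockwise until it is fully home on its stop, and stand the spanner back in its block. Keep the spanner and the gripper off the glass and do not knock the other things on the bench about.

Things in the scene. Friction and masses are not known exactly. Their poses are not given: they have to be found in the camera images.
- spanner: Steel T-handled pin spanner, 106 mm tall, 0.42 kg. Origin midway between its pin tips, z up the stem. Two round-nosed pins, 7 mm thick, 12 mm long, point to -z at x = +36 and -36 mm (tips at z = 0); above them a foot bar 92 x 18 x 12 mm (z 12 to 24) and an 18 mm stem. Starts upright in the block, its x along the block's x.
- handle (a point): Centre of the spanner's flat-sided handle bar, 95 mm above its pin tips on the stem's axis: bar 110 long (spanner's x, so parallel to the line of the pins), 14 wide (y), 22 high (z). Half a turn about z leaves the spanner the same.
- pins (a point): the point midway between the spanner's two pin tips (same as its origin and axes)
- block: Black plastic tool block fixed to the bench, 150 x 64 mm (x, y), 44 mm high; origin at the centre of its underside. Pocket in its top 104 x 24 mm, 12 mm deep; in the pocket's floor, 32 mm up, a groove 13 mm wide, 18 mm deep along x. The spanner stands pins in the groove, foot bar flat on the pocket's floor, pin tips 20 mm above the bench (play 6 mm along x, 3 mm along y).
- vessel: Fixed heated sample vessel: blue jacket 196 mm across, steel flange 216 mm across at 100 to 118 mm, domed steel lid to 144 mm; gauge and relief valve (up to 210 mm high) on the +x half. Origin at the centre of its underside. Its -x side, roughly towards the robot, carries the sight port, a steel neck tilted 25 deg from vertical.
- pane: Round glass of the sight port, 54 mm across, inside the clamping ring. Origin at the centre of its outer face; z is the port's axis, pointing outwards (25 deg from vertical, leaning to the vessel's -x side); x points straight up the slope. Glass and ring move together along z as the ring turns; the glass does not rotate.
- ring_face (a point): Centre of the clamping ring's flat face, on the port's axis 8 mm above the glass, axes of pane (it does not turn with the ring). Steel ring 94 mm outside, 54 mm inside, 12 mm thick, with four blind pin holes 10 mm wide, 8 mm deep, 90 deg apart on a 72 mm circle; each opposite pair fits the pins. When fully home, two holes lie on this x axis and two on y.
- gland (a joint): How far ring and glass have gone down the port's axis, m: only 0.0005 per rad of clockwise turn, 0.00068 fully home on the hard stop (too little for the reading to give the ring's angle). At the start the ring is 0.5 to 1.3 rad anticlockwise (seen from outside) of home. It turns against a steady 0.35 N m, stays where left, and does not turn under pins dragged lightly over its face.
- tin: bystander: round aluminium sample tin, 69 mm across, 46 mm high, origin under its centre
- hexkey: bystander: dark steel T-handled hex key lying flat, 170 mm long with a 95 mm handle bar at its -x end, 18 mm high, origin under its middle
- wrench: bystander: steel open-ended wrench lying flat along its x, 170 mm long, 8 mm high
- spatula: bystander: spatula with a black handle lying along its x, 240 mm long, 20 mm high
- sampler: bystander: standing steel sampling cylinder, 58 mm across, 206 mm high, origin under its centre
- beaker: bystander: glass beaker, 72 mm across, 95 mm high, origin under its centre
- spare_ring: bystander: plain steel ring lying flat, 94 mm outside, 54 mm inside, 12 mm high, without holes
Not all that is in view belongs to the job. Leave any purple or red look-alike of the block alone.

How it is judged:
On the way, in this order (a step that is already met when the one before it is completed fails the run):
1. both pins of the spanner are in the ring's holes: the spanner stands along the port's axis, the tips at least 4 mm below the ring's face (z of pins in the frame of pane between -0.002 and 0.004 m and x of pins in the frame of pane between -0.005 and 0.005 m and y of pins in the frame of pane between -0.005 and 0.005 m and angle between the z axis of spanner and the z axis of pane, either way round below 0.2 rad), for 0.1 s.
2. the ring is turned home on its stop (within 0.1 rad) with the pins still in its holes (value of joint gland above 0.00063 m and z of pins in the frame of pane below 0.006 m and angle between the z axis of spanner and the z axis of pane, either way round below 0.25 rad), for 0.1 s.
At the end, for the whole second after the job is handed in: The ring is home on its stop (gland above 0.00063 m, that is within 0.1 rad of the stop) and the spanner stands at rest in the block's pocket: pin tips 15 to 25 mm above the bench, within 15 mm of the block's axis, upright within 0.12 rad, released (value of joint gland above 0.00063 m and z of pins in the frame of block between 0.015 and 0.025 m and horizontal distance between pins and block below 0.015 m and angle between spanner's own z axis and vertical below 0.12 rad and linear speed of spanner below 0.02 m/s); the robot touches nothing.
It fails at once if the spanner or the gripper presses on the glass (contact force between any of spanner, the arm, the fingers and pane above 1 N).
It fails at once if a bystander is knocked about (moved more than 30 mm) (distance of any of tin, hexkey, wrench, spatula, sampler, beaker, spare_ring from where it was at the start of the episode above 0.03 m).
It also fails if it takes over 70 s, if anything falls off the work surface, if the arm or the gripper's body presses on something with over 40 N, if the wrist force passes 120 N, or if a joint passes its speed limit or range.

## Robot

A 7-joint arm with a two-finger parallel gripper is mounted at the origin on the work surface. World frame = base frame: x ahead of the robot, y to its left, z up, the work surface at z = 0. Lengths are in m, angles in rad, forces in N, time in s.
With the tool pointing down it reaches from about 0.35 to 0.775 m from the base axis. Payload 3.1 kg.
Tool frame: the origin (TCP) lies midway between the tips of the shut fingers; the grasp point (between the pads) lies 19 mm behind it; z points along the fingers, y is the direction in which the jaws open and shut (so a half turn about z gives the same grasp; the last joint's range is limited). The gripper opens to 85 mm and grips with 20 to 120 N. Pads are 22 mm wide; open, the fingers measure 114 mm over their backs; the gripper's body (76 mm by 85 mm) begins 54 mm behind the grasp point. The pads swing forward as they close: fully open they stand 13 mm farther back than shut.
Start: joints at [-1.158, 0.311, 0.014, 1.512, -0.004, 1.319, -0.027], TCP at [0.242, 0.494, 0.231] pointing down, gripper open.
Joint ranges: [-2.7, 2.7], [-0.3, 1.91], [-1.27, 1.3], [0.12, 2.57], [-1.44, 4.58], [0.2, 2.03], [-3.05, 3.05]. Speed limits (rad/s): [2.79, 2.79, 3.14, 3.14, 3.14, 3.14, 3.14].

## Interface

Orientations are given as a 3x3 rotation matrix whose columns are the frame's x, y, z axes.
In Python, from workcell import arm, optics, close_job gives the robot as it stands.
- The arm moves only by the tool apply_moves, never from a script. Its argument "commands" is a list of rows, each a list of 2 entries, a list of its own where there are three numbers: the shift along the tool's x, y, z in mm, then the turn about the tool's z in degrees. A call has 1 to 10 rows; each row shifts and turns the commanded pose from where the row before left it, along the tool's axes as they then stand; what a row does not reach is not made up. A row lasts 1/10 s, in which the tool goes at most 50 mm and 8.59 degrees, less where a joint would pass 70% of its speed; a pose out of reach is approached as far as the arm can. A call is refused whole if a number of a shift passes 50 or a number of a turn 8.59, either way. A call with a gripper value outside its range is refused whole. "hand" is the finger opening in mm, from 0 to 85.4, set as the call begins (left out, the last holds). The fingers move at their own pace and stop on an object; "force" is the grip in N (left out, the last holds). Time passes only in rows, so rows that do not move let the fingers close. It gives the time, the measured TCP pose, the force and the opening at its end, in the units of the state.
- arm.get_state(): the state, without advancing time (a new reading comes with each control period).
- optics.get_image(name): name is "scene" or "top" or "wrist"; returns a dict with "image" (384x512x3 uint8, blue, green, red), "intrinsics" (3x3 intrinsics, pixels), "dist_coeffs" ([k1, k2, p1, p2, k3] as OpenCV has them; the pictures are not rectified), "view" (4x4, takes a point from world to camera coordinates); the wrist camera has in their place "T_tool_cam" (4x4, takes a point from camera to tool coordinates, whose origin is the TCP and whose axes are the flange's). Camera axes: x right, y down, z forward; pixel columns grow to the right and rows downward; lengths in m; the calibration is good to about 2 mm. A picture is of the moment at which its call begins: read the wrist's pose just before it. There is no depth.
- close_job(): hands the job in, once; it reports no verdict.
The state is a dict: "time_s": time; "joint_pos": joint angles; "joint_velocities": joint speeds; "effort": joint torques, N m; "tcp_pos": TCP position; "eef_rot": TCP orientation; "wrist_force": force on the tool from outside, world axes, zero at the start; "wrist_torque": the same for the moment, N m; "opening": finger opening in m.
Only numpy, scipy, OpenCV 4.12 (cv2) and the standard library are available. Lean on these libraries where they do the work, as an engineer would, in place of code of your own. Each camera call takes 0.05 s, during which the arm holds its last target. There are 200 camera calls.

## Working session

There is one attempt and no reset: what is moved stays moved. The work goes in short steps, Python scripts to look and compute and a tool call to move; the robot and the scene stay as the last step left them, time stands still between calls to the robot, and variables do not carry over. Pictures are saved under pics/ and viewed, about 8 in all and at most 12, crops included, and the job is handed in when it is done.

Besides the shell and the picture viewer there is one more tool, called after "Emit:" by a JSON object that holds its "fn" and its "kwargs". apply_moves: Moves the arm, as the interface text tells. Its arguments: {"type":"object","properties":{"commands":{"type":"array","items":{"type":"array"}},"hand":{"type":"number"},"force":{"type":"number"}},"required":["commands"]}

```bash
ls; mkdir -p pics; cat > h.py <<'E'
import numpy as np, cv2, json
from workcell import arm, optics
def cam(name, save=None):
    s=arm.get_state(); d=optics.get_image(name)
    K=np.array(d["intrinsics"],float); D=np.array(d["dist_coeffs"],float)
    if name=="wrist":
        T=np.eye(4);T[:3,:3]=s["eef_rot"];T[:3,3]=s["tcp_pos"]
        C=T@np.array(d["T_tool_cam"])
    else: C=np.linalg.inv(np.array(d["view"]))
    if save:
        cv2.imwrite(f"pics/{save}.png",d["image"]); np.savez(f"pics/{save}.npz",K=K,D=D,C=C,im=d["image"])
    return d["image"],K,D,C
def load(n):
    z=np.load(f"pics/{n}.npz"); return z["im"],z["K"],z["D"],z["C"]
def rays(uv,K,D,C):
    p=cv2.undistortPoints(np.array(uv,float).reshape(-1,1,2),K,D).reshape(-1,2)
    r=np.c_[p,np.ones(len(p))]@C[:3,:3].T
    return C[:3,3],r
def onz(uv,c,z):
    o,r=rays(uv,*c[1:]); return o+r*((z-o[2])/r[:,2:3])
def proj(P,c):
    V=np.linalg.inv(c[3]); return cv2.projectPoints(np.array(P,float).reshape(-1,1,3),cv2.Rodrigues(V[:3,:3])[0],V[:3,3],c[1],c[2])[0].reshape(-1,2)
E
python3 - <<'E'
from h import *
a=cam("scene","scene");b=cam("top","top")
for c in(a,b): print(c[3].round(3))
s=arm.get_state();print(s["eef_rot"],s["wrist_force"])
cv2.imwrite("pics/both.png",np.hstack([cv2.resize(a[0],(512,384)),b[0]])[:, :])
E
```

```text
pics
[[-0.55   0.606 -0.575  1.355]
 [ 0.835  0.389 -0.388  0.575]
 [-0.012 -0.694 -0.72   1.226]
 [ 0.     0.     0.     1.   ]]
[[ 2.600e-02 -9.930e-01  1.180e-01  3.010e-01]
 [-1.000e+00 -2.600e-02 -1.000e-03 -2.700e-02]
 [ 4.000e-03 -1.180e-01 -9.930e-01  1.759e+00]
 [ 0.000e+00  0.000e+00  0.000e+00  1.000e+00]]
[[-8.98388526e-01  4.39200778e-01 -8.56001309e-04]
 [ 4.39201600e-01  8.98386335e-01 -1.98678414e-03]
 [-1.03577262e-04 -2.16086122e-03 -9.99997660e-01]] [ 0.16596065 -0.78597826  0.21781991]
```

View pics/scene.png

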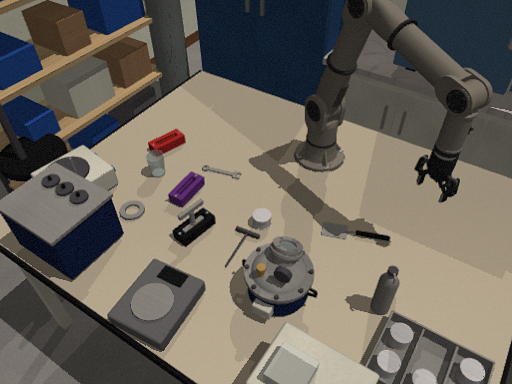

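View pics/top.png

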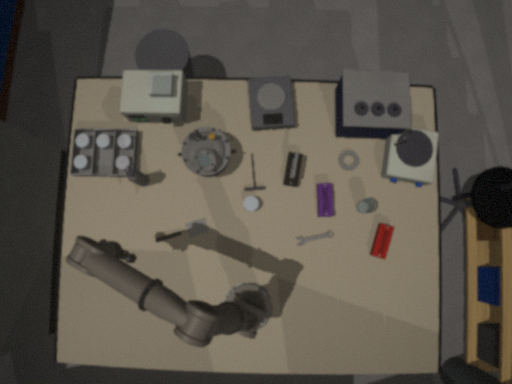

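Scene view: the black block with the spanner is at (194,226), the vessel at (280,270) and its sight port at (287,247). In the top view the block is at (293,168) and the vessel at (207,153). The tin, hex key and spare ring are nearby. I'll zoom in on these.

```bash
python3 - <<'E'
from h import *
a=load("scene");b=load("top")
f=lambda im,x,y,w,h,k:cv2.resize(im[y:y+h,x:x+w],None,fx=k,fy=k,interpolation=cv2.INTER_CUBIC)
A=f(a[0],165,190,160,120,5);B=f(b[0],170,120,160,100,5)
cv2.imwrite("pics/cropA.png",A);
print("block",onz([[293,168]],b,.044),"vessel flange",onz([[207,153]],b,.118), "ring",onz([[205,159]],b,.15))
print("tin",onz([[251,203]],b,.046),"hex bar",onz([[255,188]],b,.018),"tip",onz([[253,154]],b,.01))
g=cv2.convertScaleAbs(B,alpha=1.6);cv2.imwrite("pics/cropB.png",g)
E
```

```text
block [[ 0.62119156 -0.18325144  0.044     ]] vessel flange [[0.66359739 0.19701527 0.118     ]] ring [[0.63034308 0.20001265 0.15      ]]
tin [[0.45787085 0.00136274 0.046     ]] hex bar [[ 0.52921315 -0.01440552  0.018     ]] tip [[ 0.6881007  -0.00087131  0.01      ]]
```

View pics/cropA.png

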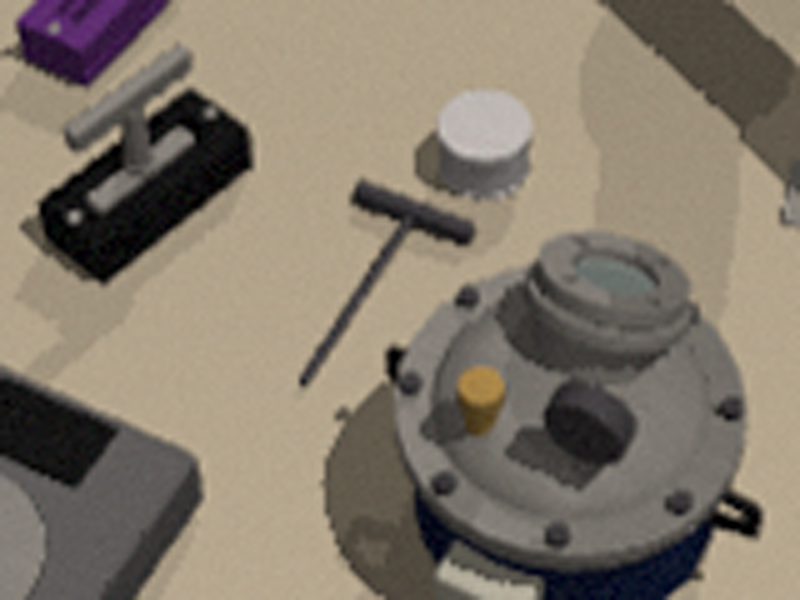

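View pics/cropB.png

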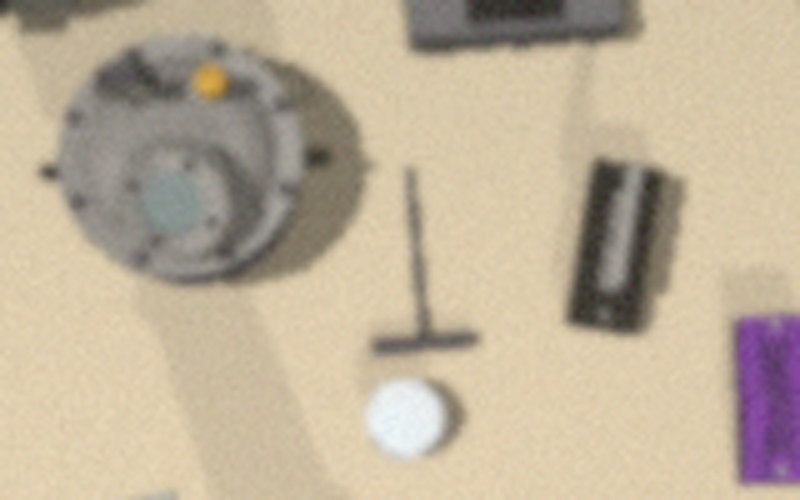

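The crops show the spanner's bar running from scene px (179,218) to (202.6,201), its foot in the block pocket. The ring shows faint holes around the greenish glass at scene (288,245). In the top view the block centre is about (293.4,168.6) and the glass about (204.6,160.6).

```bash
python3 - <<'E'
from h import *
a=load("scene");b=load("top")
def tri(p,q):
    o1,r1=rays([p],*a[1:]);o2,r2=rays([q],*b[1:]);r1=r1[0]/np.linalg.norm(r1[0]);r2=r2[0]/np.linalg.norm(r2[0])
    t=np.linalg.lstsq(np.c_[r1,-r2],o2-o1,rcond=None)[0];P,Q=o1+r1*t[0],o2+r2*t[1];return ((P+Q)/2).round(4),np.linalg.norm(P-Q).round(4)
c=lambda x,y:(170+x/5,120+y/5); s=lambda x,y:(165+x/5,190+y/5)
print("glass",tri(s(615,275),c(173,203)))
print("handle scene",onz([s(72,138),s(187,57)],a,.115),"top",onz([c(635,165),c(610,292)],b,.115))
print("block corners",onz([c(597,155),c(665,175),c(637,332),c(568,322)],b,.044))
print("flange c",onz([c(182,158)],b,.118), "flange scene",onz([s(572,400)],a,.118))
print(optics.get_image("wrist")["T_tool_cam"].round(3), optics.get_image("wrist")["intrinsics"])
E
```

```text
glass (array([0.6185, 0.1981, 0.1741]), np.float64(0.0003))
handle scene [[ 0.67542478 -0.19292763  0.115     ]
 [ 0.57256937 -0.17410861  0.115     ]] top [[ 0.67460035 -0.1932766   0.115     ]
 [ 0.56236798 -0.17310637  0.115     ]]
block corners [[ 0.69900418 -0.16585152  0.044     ]
 [ 0.682284   -0.22782025  0.044     ]
 [ 0.53807717 -0.20420289  0.044     ]
 [ 0.54545492 -0.14216601  0.044     ]]
flange c [[0.66973549 0.19990201 0.118     ]] flange scene [[0.67647906 0.20477956 0.118     ]]
[[ 0.001 -0.954 -0.299  0.078]
 [ 1.     0.001 -0.    -0.   ]
 [ 0.001 -0.299  0.954 -0.142]
 [ 0.     0.     0.     1.   ]] [[307.03325048   0.         255.44599901]
 [  0.         307.03325048 193.06753073]
 [  0.           0.           1.        ]]
```

Emit:
{"fn": "apply_moves", "kwargs": {"commands": [[[-46, -11, -5], 0], [[-46, -11, -5], 0], [[-46, -11, -5], 0], [[-46, -11, -5], 0], [[-46, -11, -5], 0], [[-46, -11, -5], 0], [[-46, -11, -5], 0], [[-46, -10, -5], 0], [[-46, -10, -5], 0], [[-43, -10, -5], 0]]}}

```text
time_s: 1.2
tcp_pos: [0.6065, 0.1956, 0.2812]
eef_rot: [[-0.898, 0.44, -0.0], [0.44, 0.898, -0.0], [0.0, -0.0, -1.0]]
wrist_force: [0.5, -0.1, -0.6]
opening: 0.0851
```

Emit:
{"fn": "apply_moves", "kwargs": {"commands": [[[0, 0, 0], -8], [[0, 0, 0], -8], [[0, 0, 0], 0], [[0, 0, 0], 0]]}}

```text
time_s: 1.6
tcp_pos: [0.6049, 0.1975, 0.281]
eef_rot: [[-0.984, 0.177, -0.001], [0.177, 0.984, 0.0], [0.001, -0.0, -1.0]]
wrist_force: [-0.3, 0.2, 0.1]
opening: 0.0855
```

```bash
python3 - <<'E'
from h import *
w=cam("wrist","w1");s=arm.get_state();print(s["time_s"],s["tcp_pos"],np.round(s["eef_rot"],3),np.round(s["joint_pos"],2))
print(proj([[.6185,.198,.174]],w))
E
```

```text
1.65 [0.60483401 0.19758435 0.28112647] [[-0.984  0.176 -0.   ]
 [ 0.176  0.984  0.   ]
 [ 0.    -0.    -1.   ]] [-0.46  0.48  0.19  1.15 -0.09  1.52  1.11]
[[258.71964268 207.57269246]]
```

View pics/w1.png

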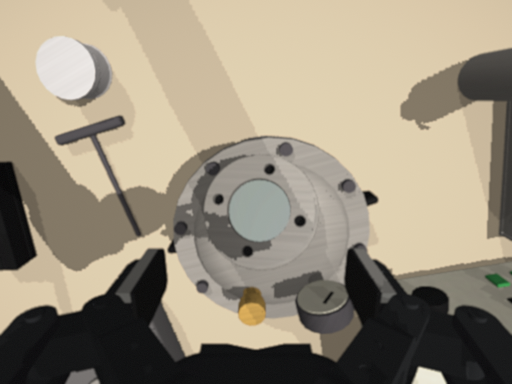

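The wrist view shows the ring nearly face-on. Its dark holes are at about (269,170), (219,199), (248,251) and (300,220), with the glass centre at (260,211). I'll refine the hole positions and solve the pose from the known hole square.

```bash
cat > ring.py <<'E'
from h import *
import sys
def ring(name,guess,thr=60):
    c=load(name);g=cv2.cvtColor(c[0],cv2.COLOR_BGR2GRAY);hp=[]
    for u,v in guess:
        w=g[v-8:v+9,u-8:u+9].astype(float);W=np.clip(np.median(w)*.6-w,0,None);yy,xx=np.mgrid[-8:9,-8:9]
        W[xx**2+yy**2>64]=0
        hp.append((u+(W*xx).sum()/W.sum(),v+(W*yy).sum()/W.sum()))
    hp=np.array(hp); r=.036
    obj=np.array([[r,0,0],[0,r,0],[-r,0,0],[0,-r,0]])  # order: around
    ok,rv,tv=cv2.solvePnP(obj,hp,c[1],c[2],flags=cv2.SOLVEPNP_ITERATIVE)
    R=c[3][:3,:3]@cv2.Rodrigues(rv)[0];P=c[3][:3,:3]@tv[:,0]+c[3][:3,3]
    return hp,R,P,c
E
python3 - <<'E'
from ring import *
# order anticlockwise seen from outside (image y down): right, top, left, bottom
hp,R,P,c=ring("w1",[(300,220),(269,170),(219,199),(248,251)])
print(hp.round(1),P.round(4),"n",R[:,2].round(3),"tilt",np.degrees(np.arccos(R[2,2])),"az down",np.degrees(np.arctan2(R[1,2],R[0,2])))
hsv=cv2.cvtColor(c[0],cv2.COLOR_BGR2HSV);print(hsv[211,260])
m=cv2.inRange(hsv,(70,25,80),(105,255,255));n,l,st,ce=cv2.connectedComponentsWithStats(m);i=l[211,260];print("glass",ce[i],st[i])
for az in np.radians([176,180,184,188]):
    z=np.array([np.sin(.4363)*np.cos(az),np.sin(.4363)*np.sin(az),np.cos(.4363)]);x=np.array([-np.cos(.4363)*np.cos(az),-np.cos(.4363)*np.sin(az),np.sin(.4363)]);y=np.cross(z,x)
    o,r=rays(hp,*c[1:]);C=P
    pts=o+r*(((C-o)@z)/(r@z))[:,None];d=pts-pts.mean(0)
    print(np.degrees(az),"ang",np.degrees(np.arctan2(d@y,d@x)).round(1),"rad",np.linalg.norm(d,axis=1).round(4),pts.mean(0).round(4))
E
```

```text
[[299.7 220.6]
 [269.3 169.1]
 [218.6 199.1]
 [247.1 250.7]] [0.6189 0.1976 0.1777] n [-0.416 -0.053  0.908] tilt 24.81998479700691 az down -172.80737297658038
[ 70  14 167]
glass [255.5 191.5] [     0      0    512    384 196608]
176.0 ang [  69.1  159.4 -110.4  -21.2] rad [0.036  0.0362 0.0356 0.0359] [0.6189 0.1978 0.1777]
180.0 ang [  65.4  155.6 -114.2  -24.7] rad [0.036  0.0362 0.0357 0.0359] [0.6189 0.1977 0.1777]
184.0 ang [  61.8  151.8 -117.9  -28.3] rad [0.036  0.0361 0.0359 0.0359] [0.6189 0.1976 0.1777]
188.0 ang [  58.1  148.  -121.7  -31.9] rad [0.036  0.036  0.0361 0.0359] [0.6189 0.1976 0.1777]
```

The pose solve gives a tilt of 24.8° and a ring face centre of (0.619, 0.198, 0.178), with upslope azimuth about 6°. The holes are at about 60° and 150°, so the ring has roughly 60° to turn clockwise. Next is the spanner.

Emit:
{"fn": "apply_moves", "kwargs": {"commands": [[[-10, -46, 7], 0], [[-10, -46, 7], 0], [[-10, -46, 7], 0], [[-10, -47, 7], 0], [[-10, -47, 7], 0], [[-11, -47, 7], 0], [[-11, -47, 7], 0], [[-10, -46, 7], 0], [[0, 0, 0], 0], [[0, 0, 0], 0]], "hand": 60, "force": 20}}

```text
time_s: 2.65
tcp_pos: [0.6202, -0.185, 0.2249]
eef_rot: [[-0.984, 0.179, -0.001], [0.179, 0.984, -0.0], [0.001, -0.0, -1.0]]
wrist_force: [0.0, -0.1, 0.5]
opening: 0.0601
```

```bash
python3 - <<'E'
from h import *
w=cam("wrist","w2")
B=np.array([.62,-.183]);u=np.array([np.cos(np.radians(-10)),np.sin(np.radians(-10))])
print(proj([[*(B+u*.055),.126],[*(B-u*.055),.126],[*(B+u*.075),.044],[*(B-u*.075),.044]],w).round(1))
E
```

```text
[[258.  254.8]
 [257.6 127.2]
 [257.6 235.4]
 [257.1  99.4]]
```

View pics/w2.png

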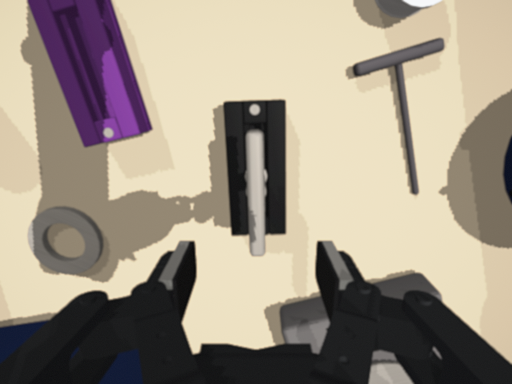

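Bar ends at (254.5,129) and (258.5,255), within 1–2 px of prediction, with about 1.3° yaw to correct. Descending and gripping.

Emit:
{"fn": "apply_moves", "kwargs": {"commands": [[[0, -1, 40], -1.3], [[0, 0, 40], 0], [[0, 0, 30], 0], [[0, 0, 19], 0], [[0, 0, 0], 0], [[0, 0, 0], 0]]}}

```text
time_s: 3.3
tcp_pos: [0.6217, -0.1821, 0.0971]
eef_rot: [[-0.989, 0.149, 0.001], [0.149, 0.989, 0.001], [-0.001, 0.001, -1.0]]
wrist_force: [0.8, 0.2, 1.2]
opening: 0.06
```

Emit:
{"fn": "apply_moves", "kwargs": {"commands": [[[0, 0, 0], 0], [[0, 0, 0], 0], [[0, 0, 0], 0], [[0, 0, 0], 0], [[0, 0, 0], 0], [[0, 0, 0], 0], [[0, 0, 0], 0], [[0, 0, 0], 0]], "hand": 5, "force": 30}}

```text
time_s: 4.1
tcp_pos: [0.6217, -0.1849, 0.0979]
eef_rot: [[-0.988, 0.152, 0.003], [0.152, 0.988, -0.001], [-0.003, -0.0, -1.0]]
wrist_force: [-1.3, 0.3, 6.4]
opening: 0.0163
```

Emit:
{"fn": "apply_moves", "kwargs": {"commands": [[[0, 0, 0], 0], [[0, 0, -10], 0], [[0, 0, -20], 0], [[0, 0, -20], 0], [[0, 0, 0], 0], [[0, 0, 0], 0]]}}

```text
time_s: 4.7
tcp_pos: [0.6201, -0.1841, 0.1453]
eef_rot: [[-0.988, 0.152, -0.002], [0.152, 0.988, 0.001], [0.002, 0.0, -1.0]]
wrist_force: [-0.1, 0.4, -4.5]
opening: 0.0159
```

Emit:
{"fn": "apply_moves", "kwargs": {"commands": [[[33, 0, 0], 0], [[33, 0, 0], 0], [[33, 0, 0], 0], [[0, 0, 10], 0], [[0, 0, 8], 0], [[0, 0, 0], 0], [[0, 0, 0], 0], [[0, 0, 0], 0]]}}

```text
time_s: 5.5
tcp_pos: [0.524, -0.1694, 0.1283]
eef_rot: [[-0.988, 0.152, 0.001], [0.152, 0.988, -0.0], [-0.001, -0.0, -1.0]]
wrist_force: [-0.7, 0.1, -3.3]
opening: 0.0159
```

Emit:
{"fn": "apply_moves", "kwargs": {"commands": [[[0, 0, 3], 0], [[0, 0, 3], 0], [[0, 0, 1], 0], [[0, 0, 0], 0], [[0, 0, 0], 0]]}}

```text
time_s: 6.0
tcp_pos: [0.523, -0.1693, 0.1215]
eef_rot: [[-0.988, 0.152, 0.0], [0.152, 0.988, -0.0], [-0.0, 0.0, -1.0]]
wrist_force: [-0.4, -1.1, -1.8]
opening: 0.0156
```

Emit:
{"fn": "apply_moves", "kwargs": {"commands": [[[3, 0, 2], 0], [[3, 0, 2], 0], [[3, 0, 2], 0], [[3, 0, 2], 0], [[4, 0, 2], 0], [[3, 0, 2], 0], [[0, 0, 0], 0]]}}

```text
time_s: 6.7
tcp_pos: [0.5032, -0.1664, 0.1088]
eef_rot: [[-0.988, 0.152, -0.001], [0.152, 0.988, 0.0], [0.001, -0.0, -1.0]]
wrist_force: [-2.2, 0.2, 2.3]
opening: 0.0158
```

```bash
python3 - <<'E'
from h import *
a=cam("scene","s2");s=arm.get_state();print(s["tcp_pos"],s["wrist_force"].__repr__())
u,v=proj([[.52,-.17,.09]],a)[0].astype(int);print(u,v)
cv2.imwrite("pics/s2c.png",cv2.resize(a[0][v-45:v+45,u-60:u+60],None,fx=5,fy=5,interpolation=cv2.INTER_CUBIC))
E
```

```text
[ 0.50354271 -0.16638179  0.10897793] array([-2.61727856,  0.35249881,  2.47403384])
212 197
```

View pics/s2c.png

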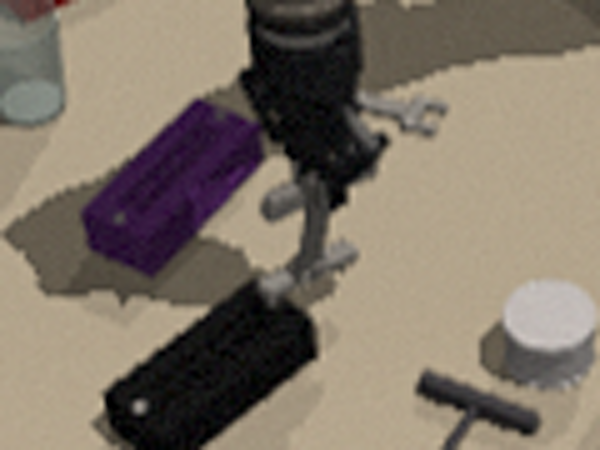

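The spanner is visibly tilted about its grip, the stem leaning towards the gripper with the far pin on the block's near edge. Now I'll compute the insertion pose.

```bash
cat > plan.py <<'E'
from h import *
P=np.array([.6189,.1976,.1777]); az=np.radians(6); t=np.radians(25)
n=np.array([-np.sin(t)*np.cos(az),-np.sin(t)*np.sin(az),np.cos(t)])
xp=np.array([np.cos(t)*np.cos(az),np.cos(t)*np.sin(az),np.sin(t)]);yp=np.cross(n,xp)
def pose(phi,d,tilt=None):
    h=np.cos(phi)*xp+np.sin(phi)*yp
    y=np.cross([0,0,1],h);y/=np.linalg.norm(y);z=np.cross(h,y)
    return P+n*d+.095*z-[0,0,.017],np.degrees(np.arctan2(h[1],h[0])),np.degrees(np.arcsin(h[2])),np.arccos(z@n),z
def todo(tcp,yaw):  # report move in current tool axes
    s=arm.get_state();R=np.array(s["eef_rot"]);d=R.T@(tcp-np.array(s["tcp_pos"]));cy=np.degrees(np.arctan2(R[1,0],R[0,0]))
    print("move mm",(d*1000).round(1),"turn(tool)",-((yaw-cy+180)%360-180),"yaw now",cy)
E
python3 - <<'E'
from plan import *
for d in(.03,.0,-.005):
    p=pose(np.radians(60),d);print(d,p)
todo(pose(np.radians(60),.04)[0],248.4)
E
```

```text
0.03 (array([0.59889416, 0.17761278, 0.28074407]), np.float64(68.37886965244213), np.float64(12.199081690448812), np.float64(0.38380741261171253), array([-0.07786053, -0.19644156,  0.97741928]))
0.0 (array([0.61150325, 0.17893805, 0.25355483]), np.float64(68.37886965244213), np.float64(12.199081690448812), np.float64(0.38380741261171253), array([-0.07786053, -0.19644156,  0.97741928]))
-0.005 (array([0.61360477, 0.17915893, 0.24902329]), np.float64(68.37886965244213), np.float64(12.199081690448812), np.float64(0.38380741261171253), array([-0.07786053, -0.19644156,  0.97741928]))
move mm [ -37.5  353.4 -180.9] turn(tool) -77.16945581717641 yaw now 171.23054418282356
```

Emit:
{"fn": "apply_moves", "kwargs": {"commands": [[[0, 0, -42], 0], [[0, 0, -42], 0], [[0, 0, -42], 0], [[0, 0, -42], 0], [[0, 0, -42], 0], [[0, 0, 0], 0]]}}

```text
time_s: 7.35
tcp_pos: [0.508, -0.1676, 0.3254]
eef_rot: [[-0.988, 0.152, 0.014], [0.152, 0.988, -0.004], [-0.014, -0.002, -1.0]]
wrist_force: [-0.0, 0.4, -3.2]
opening: 0.0158
```

Emit:
{"fn": "apply_moves", "kwargs": {"commands": [[[-5, 44, 0], 0], [[-5, 44, 0], 0], [[-5, 44, 0], 0], [[-5, 44, 0], 0], [[-5, 44, 0], 0], [[-5, 44, 0], 0], [[-4, 44, 0], 0], [[-4, 45, 0], 0], [[0, 0, 0], 0]]}}

```text
time_s: 8.25
tcp_pos: [0.5939, 0.1887, 0.3147]
eef_rot: [[-0.991, 0.137, -0.006], [0.137, 0.991, 0.008], [0.007, 0.007, -1.0]]
wrist_force: [-1.4, 0.4, -4.3]
opening: 0.0154
```

Emit:
{"fn": "apply_moves", "kwargs": {"commands": [[[0, 0, 0], -7.7], [[0, 0, 0], -7.7], [[0, 0, 0], -7.7], [[0, 0, 0], -7.7], [[0, 0, 0], -7.7], [[0, 0, 0], -7.7], [[0, 0, 0], -7.7], [[0, 0, 0], -7.7], [[0, 0, 0], -7.8], [[0, 0, 0], -7.8]]}}

```text
time_s: 9.25
tcp_pos: [0.5951, 0.1767, 0.3165]
eef_rot: [[-0.362, -0.932, -0.003], [-0.932, 0.362, -0.001], [0.002, 0.003, -1.0]]
wrist_force: [0.2, -0.0, -4.6]
opening: 0.0157
```

```bash
python3 - <<'E'
from plan import *
w=cam("wrist","w3");s=cam("scene","s3");print(np.round(arm.get_state()["joint_pos"],2),arm.get_state()["tcp_pos"])
todo(pose(np.radians(60),.04)[0],248.4)
u,v=proj([[.6,.18,.22]],s)[0].astype(int)
A=cv2.resize(s[0][v-50:v+50,max(u-65,0):u+65],(520,400),interpolation=cv2.INTER_CUBIC);h=cv2.resize(w[0],(280,210))
C=np.zeros((600,520,3),np.uint8);C[:400]=A
# add wrist crop below
cr=w[0][120:320,126:386];C[400:,:260]=cr[:200]
cv2.imwrite("pics/c3.png",C)
E
```

```text
[-0.25  0.45 -0.1   1.11  0.04  1.59  2.42] [0.59508023 0.17667302 0.31673636]
move mm [-0.4  0.5 26.9] turn(tool) 0.05058629571340134 yaw now -111.54941370428655
```

View pics/c3.png

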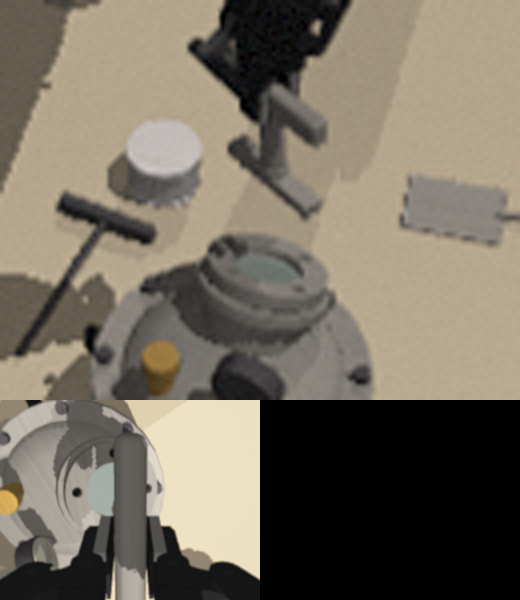

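The spanner is held tilted above the ring, foot bar lower on the side away from the slope. The wrist view gives the bar's near end at about (257,152), which I'll use to get the tilt.

```bash
python3 - <<'E'
from plan import *
w=load("w3");z=np.load("pics/w3.npz");s=arm.get_state();R=np.array(s["eef_rot"]);T=np.array(s["tcp_pos"])
for th in (6,9,12,15,18):
    a=np.radians(th);x=np.array([np.cos(a),0,np.sin(a)]);zz=np.array([np.sin(a),0,-np.cos(a)])
    c=np.array([0,0,-.017]);print(th,[proj([T+R@(c+e*.055*x+k*.011*zz)],w)[0].round(1).tolist() for e,k in((1,1),(1,-1))])
g=cv2.cvtColor(w[0],cv2.COLOR_BGR2GRAY);print(g[140:175,257].tolist()); print(g[200,225:290].tolist())
# scene: lower pin & upper pin predicted for th=12
sc=load("s3")
E
```

```text
6 [[253.0, 152.3], [253.3, 149.2]]
9 [[253.1, 150.6], [253.4, 150.2]]
12 [[253.1, 149.3], [253.4, 151.5]]
15 [[253.2, 148.4], [253.4, 153.1]]
18 [[253.2, 148.0], [253.4, 154.9]]
[98, 112, 134, 148, 142, 117, 96, 89, 92, 93, 90, 86, 79, 71, 70, 74, 80, 85, 89, 90, 91, 93, 93, 94, 95, 95, 95, 95, 95, 95, 95, 95, 95, 95, 95]
[170, 171, 170, 170, 170, 170, 170, 168, 169, 169, 169, 168, 170, 170, 153, 107, 79, 80, 83, 84, 85, 88, 91, 94, 96, 97, 97, 97, 98, 96, 97, 96, 95, 94, 94, 95, 95, 94, 94, 94, 92, 91, 89, 87, 86, 82, 80, 115, 164, 187, 191, 192, 192, 191, 190, 189, 189, 178, 166, 188, 215, 221, 217, 206, 204]
```

```bash
cat >> plan.py <<'E'
def ins(phi,d):
    p,yaw,ti,le,z=pose(phi,0); return p-.0025*n+z*(d+.0025)/(z@n),yaw
E
python3 - <<'E'
from plan import *
for d in(.03,.010,.002,-.005): todo(*ins(np.radians(60),d))
E
```

```text
move mm [ -1.3 -15.5  31.1] turn(tool) -179.92828335672868 yaw now -111.54941370428655
move mm [ -5.9 -15.5  52.2] turn(tool) -179.92828335672868 yaw now -111.54941370428655
move mm [ -7.7 -15.6  60.6] turn(tool) -179.92828335672868 yaw now -111.54941370428655
move mm [ -9.3 -15.6  68. ] turn(tool) -179.92828335672868 yaw now -111.54941370428655
```

Emit:
{"fn": "apply_moves", "kwargs": {"commands": [[[0, -8, 0], 0], [[-1, -7.5, 15], 0], [[-2, 0, 15], 0], [[-2, 0, 12], 0], [[-1, 0, 10], 0], [[0, 0, 0], 0], [[0, 0, 0], 0]]}}

```text
time_s: 10.05
tcp_pos: [0.6121, 0.1767, 0.2672]
eef_rot: [[-0.367, -0.93, -0.0], [-0.93, 0.367, -0.0], [0.0, -0.0, -1.0]]
wrist_force: [-0.2, -0.1, -2.9]
opening: 0.016
```

```bash
python3 - <<'E'
from plan import *
print(arm.get_state()["wrist_force"],arm.get_state()["wrist_torque"])
for d in(.010,-.005): todo(*ins(np.radians(60),d))
w=cam("wrist","w4");s=cam("scene","s4")
u,v=proj([P],s)[0].astype(int)
A=cv2.resize(s[0][v-35:v+25,u-40:u+40],(640,480),interpolation=cv2.INTER_CUBIC)
cv2.imwrite("pics/c4.png",A)
E
```

```text
[-0.24876376 -0.08901315 -2.91168408] [0.00920641 0.01937321 0.02935393]
move mm [0.5 0.4 2.7] turn(tool) -179.9332767574886 yaw now -111.55440710504648
move mm [-2.9  0.4 18.5] turn(tool) -179.9332767574886 yaw now -111.55440710504648
```

View pics/c4.png

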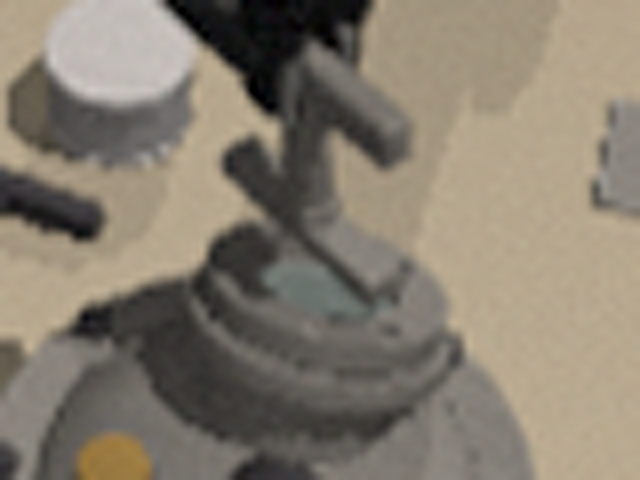

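The spanner is just above the ring, its foot bar lined up with the intended hole pair (picture 9). Now to feel downward gently.

Emit:
{"fn": "apply_moves", "kwargs": {"commands": [[[0, 0, 2], 0], [[0, 0, 2], 0], [[0, 0, 0], 0], [[0, 0, 0], 0]]}}

```text
time_s: 10.55
tcp_pos: [0.612, 0.1766, 0.2633]
eef_rot: [[-0.367, -0.93, -0.0], [-0.93, 0.367, -0.0], [0.0, -0.0, -1.0]]
wrist_force: [0.6, 0.3, -4.2]
opening: 0.0155
```

Emit:
{"fn": "apply_moves", "kwargs": {"commands": [[[-0.5, 0, 2], 0], [[-0.5, 0, 2], 0], [[0, 0, 0], 0], [[0, 0, 0], 0]]}}

```text
time_s: 10.95
tcp_pos: [0.6125, 0.1772, 0.2596]
eef_rot: [[-0.368, -0.93, 0.0], [-0.93, 0.368, -0.0], [0.0, -0.001, -1.0]]
wrist_force: [0.1, -1.3, -2.3]
opening: 0.0159
```

Emit:
{"fn": "apply_moves", "kwargs": {"commands": [[[-0.5, 0, 2], 0], [[0, 0, 0], 0], [[0, 0, 0], 0]]}}

```text
time_s: 11.25
tcp_pos: [0.6129, 0.1767, 0.2586]
eef_rot: [[-0.369, -0.93, 0.001], [-0.93, 0.369, -0.001], [0.001, -0.002, -1.0]]
wrist_force: [-3.5, -5.1, 4.3]
opening: 0.0158
```

```bash
python3 - <<'E'
from plan import *
s=arm.get_state();R=np.array(s["eef_rot"]);print(R.T@s["wrist_force"],R.T@s["wrist_torque"])
E
```

```text
[ 6.06486187  1.34348119 -4.25105271] [-0.21205984  1.15864776  0.01643614]
```

Emit:
{"fn": "apply_moves", "kwargs": {"commands": [[[1.5, 0, 0.8], 0], [[1.5, 0, 0.8], 0], [[1.5, 0, 0.8], 0], [[0, 0, 0], 0], [[0, 0, 0], 0]]}}

```text
time_s: 11.75
tcp_pos: [0.6113, 0.1729, 0.2558]
eef_rot: [[-0.368, -0.93, 0.001], [-0.93, 0.368, -0.001], [0.0, -0.002, -1.0]]
wrist_force: [-2.8, -4.9, 4.8]
opening: 0.0158
```

```bash
cat > st.py <<'E'
from plan import *
s=arm.get_state();R=np.array(s["eef_rot"]);print("F",(R.T@s["wrist_force"]).round(2),"T",(R.T@s["wrist_torque"]).round(2))
todo(*ins(np.radians(60),-.005))
E
python3 st.py
```

```text
F [ 5.64  0.82 -4.78] T [-0.18  1.12 -0.03]
move mm [-6.7  1.1  7.2] turn(tool) -179.9893106713326 yaw now -111.61044101889044
```

```bash
cat >> st.py <<'E'
T=np.array(s["tcp_pos"])
print("th | upper pin r,ang,h | lower pin")
for th in (6,9,12,15,18,21):
    a=np.radians(th);x=np.array([np.cos(a),0,np.sin(a)]);zz=np.array([np.sin(a),0,-np.cos(a)]);o=[]
    for e in(-1,1):
        p=T+R@(np.array([0,0,-.017])-.095*zz+e*.036*x)-P
        o+=[round(1e3*np.hypot(p@xp,p@yp),1),round(np.degrees(np.arctan2(p@yp,p@xp)),1),round(1e3*p@n,1)]
    print(th,o)
E
python3 st.py
```

```text
F [ 5.64  0.82 -4.78] T [-0.18  1.12 -0.03]
move mm [-6.7  1.1  7.2] turn(tool) -179.9893106713326 yaw now -111.61044101889044
th | upper pin r,ang,h | lower pin
6 [np.float64(20.6), np.float64(54.3), np.float64(-0.7), np.float64(51.4), np.float64(-114.5), np.float64(6.5)]
9 [np.float64(25.7), np.float64(54.3), np.float64(0.6), np.float64(46.5), np.float64(-114.9), np.float64(4.4)]
12 [np.float64(30.8), np.float64(54.0), np.float64(2.3), np.float64(41.5), np.float64(-115.4), np.float64(2.5)]
15 [np.float64(35.7), np.float64(53.6), np.float64(4.1), np.float64(36.5), np.float64(-115.8), np.float64(0.8)]
18 [np.float64(40.6), np.float64(53.2), np.float64(6.2), np.float64(31.4), np.float64(-116.1), np.float64(-0.6)]
21 [np.float64(45.4), np.float64(52.8), np.float64(8.5), np.float64(26.2), np.float64(-116.4), np.float64(-1.7)]
```

```bash
python3 - <<'E'
from plan import *
s=load("s4");u,v=proj([P],s)[0].astype(int)
z=np.load("pics/w4.npz")
T=np.array([.6121,.1767,.2672]);c,sn=-.367,-.93;R=np.array([[c,sn,0],[sn,-c,0],[0,0,-1.]])
print("axis P px in crop", ((proj([P],s)[0]-[u-40,v-35])*8).round())
for th in (3,6,9,12,15,18):
    a=np.radians(th);x=np.array([np.cos(a),0,np.sin(a)]);zz=np.array([np.sin(a),0,-np.cos(a)])
    H=np.array([0,0,-.017]);f=lambda X,Z:((proj([T+R@(H+(Z-.095)*zz+X*x)],s)[0]-[u-40,v-35])*8).round().tolist()
    print(th,"bar+",f(.055,.095),"bar-",f(-.055,.095),"foot lower",f(.046,.018),"foot upper",f(-.046,.018),"pins",f(.036,0),f(-.036,0))
w=cam("scene","s5");im=cv2.resize(w[0][v-35:v+25,u-40:u+40],(800,600),interpolation=cv2.INTER_CUBIC);cv2.imwrite("pics/c5.png",im)
E
```

```text
axis P px in crop [326. 282.]
3 bar+ [207.0, -24.0] bar- [395.0, 151.0] foot lower [223.0, 133.0] foot upper [374.0, 279.0] pins [240.0, 180.0] [356.0, 294.0]
6 bar+ [207.0, -18.0] bar- [395.0, 145.0] foot lower [230.0, 143.0] foot upper [381.0, 281.0] pins [247.0, 191.0] [365.0, 299.0]
9 bar+ [208.0, -12.0] bar- [395.0, 139.0] foot lower [237.0, 153.0] foot upper [388.0, 282.0] pins [256.0, 201.0] [373.0, 303.0]
12 bar+ [208.0, -6.0] bar- [394.0, 133.0] foot lower [243.0, 163.0] foot upper [395.0, 283.0] pins [264.0, 211.0] [381.0, 306.0]
15 bar+ [209.0, 0.0] bar- [394.0, 126.0] foot lower [251.0, 173.0] foot upper [401.0, 284.0] pins [272.0, 221.0] [389.0, 309.0]
18 bar+ [210.0, 7.0] bar- [393.0, 120.0] foot lower [258.0, 182.0] foot upper [407.0, 283.0] pins [281.0, 231.0] [397.0, 311.0]
```

View pics/c5.png

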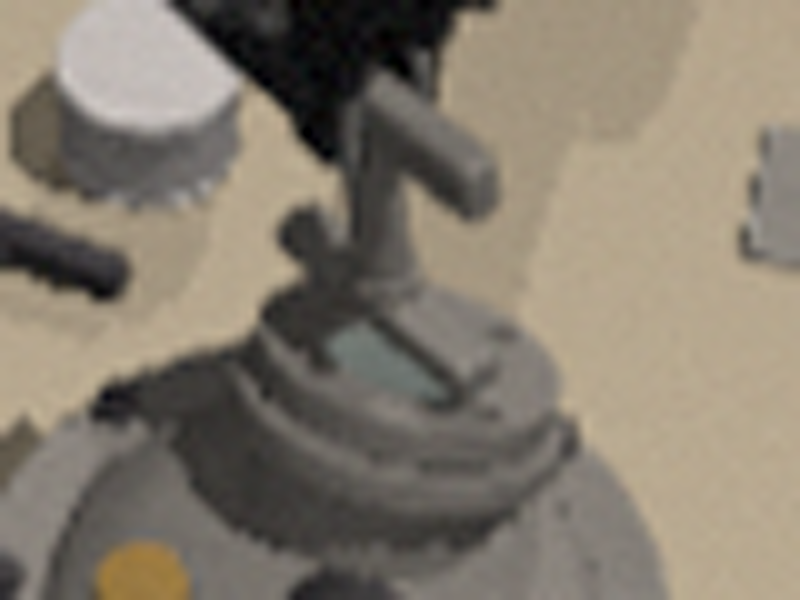

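```bash
python3 - <<'E'
from plan import *
s=load("s5");u,v=proj([P],s)[0].astype(int)
for ph in(60,150,-120,-30):
    a=np.radians(ph);print(ph,((proj([P+.036*(np.cos(a)*xp+np.sin(a)*yp)],s)[0]-[u-40,v-35])*10).round())
st=arm.get_state();T=np.array(st["tcp_pos"]);R=np.array(st["eef_rot"])
for th in (6,9,12,15,18):
    a=np.radians(th);x=np.array([np.cos(a),0,np.sin(a)]);zz=np.array([np.sin(a),0,-np.cos(a)])
    H=np.array([0,0,-.017]);f=lambda X,Z:((proj([T+R@(H+(Z-.095)*zz+X*x)],s)[0]-[u-40,v-35])*10).round().tolist()
    print(th,"bar-",f(-.055,.095),"foot lower",f(.046,.018),"foot upper",f(-.046,.018),"pins",f(.036,0),f(-.036,0))
# holes in initial scene picture, for check of P/angles
s=load("scene");g=s[0][v-35:v+25,u-40:u+40]
cv2.imwrite("pics/c0.png",cv2.resize(g,(640,480),interpolation=cv2.INTER_CUBIC))
E
```

```text
60 [482. 413.]
150 [497. 335.]
-120 [336. 295.]
-30 [315. 371.]
6 bar- [481.0, 200.0] foot lower [277.0, 196.0] foot upper [464.0, 368.0] pins [299.0, 255.0] [444.0, 390.0]
9 bar- [481.0, 193.0] foot lower [285.0, 209.0] foot upper [472.0, 370.0] pins [309.0, 268.0] [454.0, 395.0]
12 bar- [480.0, 185.0] foot lower [294.0, 221.0] foot upper [481.0, 371.0] pins [319.0, 281.0] [464.0, 399.0]
15 bar- [479.0, 177.0] foot lower [303.0, 233.0] foot upper [488.0, 372.0] pins [329.0, 293.0] [474.0, 402.0]
18 bar- [478.0, 169.0] foot lower [311.0, 245.0] foot upper [496.0, 371.0] pins [340.0, 305.0] [483.0, 405.0]
```

The picture (number 10) shows both holes where predicted. The upper hole at (485,412) is empty, and the upper pin sits on the face about 5 mm inward of it. I'll lift slightly, shift outward and press.

Emit:
{"fn": "apply_moves", "kwargs": {"commands": [[[0, 0, -3], 0], [[-3, 1, 0], 0], [[-2.5, 0.5, 0], 0], [[0, 0, 2], 0], [[0, 0, 0], 0]]}}

```text
time_s: 12.3
tcp_pos: [0.6121, 0.177, 0.2579]
eef_rot: [[-0.369, -0.929, 0.002], [-0.929, 0.369, -0.004], [0.003, -0.003, -1.0]]
wrist_force: [-3.8, -7.6, 9.2]
opening: 0.0161
```

Emit:
{"fn": "apply_moves", "kwargs": {"commands": [[[0, 0, 1.5], 0], [[0, 0, 1.5], 0], [[0, 0, 0], 0], [[0, 0, 0], 0]]}}

```text
time_s: 12.7
tcp_pos: [0.6122, 0.1752, 0.2564]
eef_rot: [[-0.371, -0.929, 0.003], [-0.929, 0.371, -0.006], [0.004, -0.005, -1.0]]
wrist_force: [-6.2, -9.3, 12.8]
opening: 0.0161
```

```bash
python3 st.py
```

```text
F [ 11.03   2.27 -12.8 ] T [-0.34  2.32 -0.09]
move mm [-4.3  1.2  7.8] turn(tool) 179.84786539206738 yaw now -111.7732649554905
th | upper pin r,ang,h | lower pin
6 [np.float64(22.8), np.float64(54.0), np.float64(-0.9), np.float64(49.2), np.float64(-113.9), np.float64(6.6)]
9 [np.float64(27.9), np.float64(54.0), np.float64(0.4), np.float64(44.3), np.float64(-114.3), np.float64(4.5)]
12 [np.float64(33.0), np.float64(53.8), np.float64(2.0), np.float64(39.4), np.float64(-114.7), np.float64(2.6)]
15 [np.float64(38.0), np.float64(53.5), np.float64(3.9), np.float64(34.3), np.float64(-115.0), np.float64(0.9)]
18 [np.float64(42.9), np.float64(53.1), np.float64(5.9), np.float64(29.2), np.float64(-115.2), np.float64(-0.5)]
21 [np.float64(47.6), np.float64(52.7), np.float64(8.2), np.float64(24.0), np.float64(-115.3), np.float64(-1.7)]
```

Emit:
{"fn": "apply_moves", "kwargs": {"commands": [[[0, 0, -4], 0], [[0, 0, -3], 0], [[0, 0, 0], 0], [[0, 0, 0], 0]]}}

```text
time_s: 13.1
tcp_pos: [0.6113, 0.1801, 0.2592]
eef_rot: [[-0.366, -0.93, -0.001], [-0.93, 0.366, 0.0], [0.0, 0.001, -1.0]]
wrist_force: [-0.9, -2.9, 1.0]
opening: 0.0158
```

```bash
python3 st.py
```

```text
F [ 3.02 -0.2  -1.  ] T [ 0.03  0.61 -0.01]
move mm [-0.  -1.6 10.5] turn(tool) -179.87580939153736 yaw now -111.49693973909521
th | upper pin r,ang,h | lower pin
6 [np.float64(27.7), np.float64(60.1), np.float64(2.1), np.float64(44.0), np.float64(-116.1), np.float64(9.3)]
9 [np.float64(32.8), np.float64(59.1), np.float64(3.5), np.float64(39.1), np.float64(-116.9), np.float64(7.2)]
12 [np.float64(37.9), np.float64(58.3), np.float64(5.1), np.float64(34.2), np.float64(-117.7), np.float64(5.3)]
15 [np.float64(42.8), np.float64(57.5), np.float64(7.0), np.float64(29.2), np.float64(-118.6), np.float64(3.7)]
18 [np.float64(47.7), np.float64(56.7), np.float64(9.0), np.float64(24.1), np.float64(-119.7), np.float64(2.3)]
21 [np.float64(52.4), np.float64(56.0), np.float64(11.4), np.float64(18.9), np.float64(-121.1), np.float64(1.1)]
```

Emit:
{"fn": "apply_moves", "kwargs": {"commands": [[[0, 0, -5], 0], [[0, 0, 0], 0], [[-2, -0.7, 0], 0], [[-2, 0, 0], 0], [[0, 0, 0], 0]], "force": 45}}

```text
time_s: 13.6
tcp_pos: [0.6135, 0.1839, 0.2643]
eef_rot: [[-0.366, -0.93, -0.001], [-0.93, 0.366, 0.001], [-0.0, 0.001, -1.0]]
wrist_force: [-0.1, -0.0, -3.9]
opening: 0.0149
```

Emit:
{"fn": "apply_moves", "kwargs": {"commands": [[[0, 0, 2], 0], [[0, 0, 2], 0], [[0, 0, 0], 0], [[0, 0, 0], 0]]}}

```text
time_s: 14.0
tcp_pos: [0.6136, 0.1828, 0.2608]
eef_rot: [[-0.368, -0.93, -0.0], [-0.93, 0.368, -0.0], [0.0, 0.0, -1.0]]
wrist_force: [0.8, 0.7, -3.9]
opening: 0.015
```

```bash
python3 st.py
```

```text
F [-0.92 -0.48  3.91] T [0.02 0.04 0.02]
move mm [ 3.3 -0.4 12.1] turn(tool) -179.94203995142664 yaw now -111.56317029898453
th | upper pin r,ang,h | lower pin
6 [np.float64(31.4), np.float64(57.3), np.float64(2.4), np.float64(40.5), np.float64(-113.7), np.float64(9.6)]
9 [np.float64(36.5), np.float64(56.8), np.float64(3.8), np.float64(35.6), np.float64(-114.2), np.float64(7.5)]
12 [np.float64(41.6), np.float64(56.3), np.float64(5.4), np.float64(30.7), np.float64(-114.7), np.float64(5.6)]
15 [np.float64(46.5), np.float64(55.8), np.float64(7.2), np.float64(25.6), np.float64(-115.1), np.float64(4.0)]
18 [np.float64(51.4), np.float64(55.3), np.float64(9.3), np.float64(20.5), np.float64(-115.5), np.float64(2.6)]
21 [np.float64(56.2), np.float64(54.7), np.float64(11.6), np.float64(15.3), np.float64(-115.8), np.float64(1.4)]
```

Emit:
{"fn": "apply_moves", "kwargs": {"commands": [[[0, 0, 1], 0], [[0, 0, 1], 0], [[0, 0, 0], 0], [[0, 0, 0], 0]]}}

```text
time_s: 14.4
tcp_pos: [0.6137, 0.183, 0.2589]
eef_rot: [[-0.367, -0.93, -0.0], [-0.93, 0.367, 0.0], [0.0, 0.0, -1.0]]
wrist_force: [-0.2, -0.3, -3.4]
opening: 0.0153
```

Emit:
{"fn": "apply_moves", "kwargs": {"commands": [[[0, 0, 1], 0], [[0, 0, 1], 0], [[0, 0, 0], 0], [[0, 0, 0], 0]]}}

```text
time_s: 14.8
tcp_pos: [0.6137, 0.1831, 0.2569]
eef_rot: [[-0.367, -0.93, -0.0], [-0.93, 0.367, 0.0], [-0.0, 0.0, -1.0]]
wrist_force: [-0.1, -0.5, -3.7]
opening: 0.0152
```

```bash
python3 st.py
```

```text
F [ 0.55 -0.06  3.71] T [-0.   -0.02  0.02]
move mm [ 3.6 -0.4  8.2] turn(tool) -179.92946504914062 yaw now -111.5505953966985
th | upper pin r,ang,h | lower pin
6 [np.float64(30.8), np.float64(60.0), np.float64(-1.2), np.float64(40.9), np.float64(-115.8), np.float64(6.0)]
9 [np.float64(35.9), np.float64(59.1), np.float64(0.2), np.float64(36.1), np.float64(-116.6), np.float64(3.9)]
12 [np.float64(40.9), np.float64(58.3), np.float64(1.8), np.float64(31.1), np.float64(-117.5), np.float64(2.0)]
15 [np.float64(45.9), np.float64(57.6), np.float64(3.7), np.float64(26.1), np.float64(-118.5), np.float64(0.4)]
18 [np.float64(50.7), np.float64(56.9), np.float64(5.8), np.float64(21.0), np.float64(-119.7), np.float64(-1.0)]
21 [np.float64(55.5), np.float64(56.2), np.float64(8.1), np.float64(15.8), np.float64(-121.3), np.float64(-2.2)]
```

Emit:
{"fn": "apply_moves", "kwargs": {"commands": [[[0, 0, 1], 0], [[0, 0, 1], 0], [[0, 0, 0], 0], [[0, 0, 0], 0]]}}

```text
time_s: 15.2
tcp_pos: [0.6137, 0.183, 0.2548]
eef_rot: [[-0.367, -0.93, -0.0], [-0.93, 0.367, 0.0], [-0.0, 0.0, -1.0]]
wrist_force: [0.7, 0.4, -4.3]
opening: 0.0146
```

Emit:
{"fn": "apply_moves", "kwargs": {"commands": [[[0, 0, 1], 0], [[0, 0, 1], 0], [[0, 0, 0], 0], [[0, 0, 0], 0]]}}

```text
time_s: 15.6
tcp_pos: [0.6137, 0.1831, 0.2528]
eef_rot: [[-0.367, -0.93, -0.0], [-0.93, 0.367, 0.0], [-0.0, 0.0, -1.0]]
wrist_force: [0.2, 0.2, -4.7]
opening: 0.0149
```

```bash
python3 st.py
```

```text
F [-0.29 -0.11  4.73] T [-0.04 -0.06 -0.03]
move mm [ 3.6 -0.4  4.1] turn(tool) -179.92894019060094 yaw now -111.55007053815882
th | upper pin r,ang,h | lower pin
6 [np.float64(29.9), np.float64(62.9), np.float64(-4.8), np.float64(41.7), np.float64(-118.0), np.float64(2.3)]
9 [np.float64(35.0), np.float64(61.6), np.float64(-3.5), np.float64(36.9), np.float64(-119.0), np.float64(0.2)]
12 [np.float64(40.0), np.float64(60.4), np.float64(-1.9), np.float64(32.0), np.float64(-120.2), np.float64(-1.7)]
15 [np.float64(45.0), np.float64(59.4), np.float64(-0.0), np.float64(27.0), np.float64(-121.7), np.float64(-3.3)]
18 [np.float64(49.8), np.float64(58.5), np.float64(2.1), np.float64(21.9), np.float64(-123.6), np.float64(-4.7)]
21 [np.float64(54.5), np.float64(57.7), np.float64(4.4), np.float64(16.8), np.float64(-126.3), np.float64(-5.8)]
```

Emit:
{"fn": "apply_moves", "kwargs": {"commands": [[[0, 0, 1], 0], [[0, 0, 0], 0], [[0, 0, 0], 0]]}}

```text
time_s: 15.9
tcp_pos: [0.6137, 0.183, 0.2519]
eef_rot: [[-0.367, -0.93, 0.0], [-0.93, 0.367, 0.0], [-0.0, -0.0, -1.0]]
wrist_force: [0.5, 0.9, -3.1]
opening: 0.0148
```

Emit:
{"fn": "apply_moves", "kwargs": {"commands": [[[0, 0, 1], 0], [[0, 0, 0], 0], [[0, 0, 0], 0]]}}

```text
time_s: 16.2
tcp_pos: [0.6137, 0.1827, 0.2511]
eef_rot: [[-0.368, -0.93, 0.0], [-0.93, 0.368, -0.0], [0.0, -0.0, -1.0]]
wrist_force: [0.1, 0.6, -2.5]
opening: 0.0148
```

Emit:
{"fn": "apply_moves", "kwargs": {"commands": [[[0, 0, 1], 0], [[0, 0, 0], 0], [[0, 0, 0], 0]]}}

```text
time_s: 16.5
tcp_pos: [0.6137, 0.1822, 0.2504]
eef_rot: [[-0.368, -0.93, 0.0], [-0.93, 0.368, -0.001], [0.001, -0.001, -1.0]]
wrist_force: [-2.3, -1.7, 0.5]
opening: 0.0148
```

```bash
python3 st.py
```

```text
F [ 2.46  1.47 -0.48] T [-0.19  0.56 -0.02]
move mm [ 2.8 -0.1  1.8] turn(tool) -179.9718847701863 yaw now -111.59301511774419
th | upper pin r,ang,h | lower pin
6 [np.float64(28.7), np.float64(63.8), np.float64(-7.0), np.float64(43.0), np.float64(-118.6), np.float64(0.2)]
9 [np.float64(33.7), np.float64(62.3), np.float64(-5.7), np.float64(38.2), np.float64(-119.7), np.float64(-1.9)]
12 [np.float64(38.8), np.float64(61.1), np.float64(-4.0), np.float64(33.3), np.float64(-121.0), np.float64(-3.8)]
15 [np.float64(43.7), np.float64(60.0), np.float64(-2.2), np.float64(28.3), np.float64(-122.5), np.float64(-5.4)]
18 [np.float64(48.5), np.float64(59.0), np.float64(-0.1), np.float64(23.2), np.float64(-124.5), np.float64(-6.8)]
21 [np.float64(53.2), np.float64(58.1), np.float64(2.2), np.float64(18.1), np.float64(-127.2), np.float64(-8.0)]
```

Emit:
{"fn": "apply_moves", "kwargs": {"commands": [[[1, 0, 0.7], 0], [[1, 0, 0.7], 0], [[1, 0, 0.7], 0], [[0, 0, 0], 0], [[0, 0, 0], 0]]}}

```text
time_s: 17.0
tcp_pos: [0.6128, 0.18, 0.2484]
eef_rot: [[-0.368, -0.93, 0.001], [-0.93, 0.368, 0.0], [-0.0, -0.001, -1.0]]
wrist_force: [-2.3, -2.5, 3.3]
opening: 0.0152
```

```bash
python3 st.py|head -6; python3 - <<'E'
from plan import *
w=cam("scene","s6");u,v=proj([P],w)[0].astype(int);im=cv2.resize(w[0][v-35:v+25,u-40:u+40],(800,600),interpolation=cv2.INTER_CUBIC);cv2.imwrite("pics/c6.png",im)
E
```

```text
F [ 3.21  1.2  -3.27] T [-0.17  0.6  -0.06]
move mm [ 0.5 -0.1 -0.3] turn(tool) -179.9454990602256 yaw now -111.56662940778345
th | upper pin r,ang,h | lower pin
6 [np.float64(26.1), np.float64(65.4), np.float64(-8.4), np.float64(45.6), np.float64(-119.3), np.float64(-1.2)]
9 [np.float64(31.1), np.float64(63.5), np.float64(-7.0), np.float64(40.8), np.float64(-120.5), np.float64(-3.4)]
12 [np.float64(36.1), np.float64(62.0), np.float64(-5.4), np.float64(35.9), np.float64(-121.8), np.float64(-5.2)]
```

View pics/c6.png

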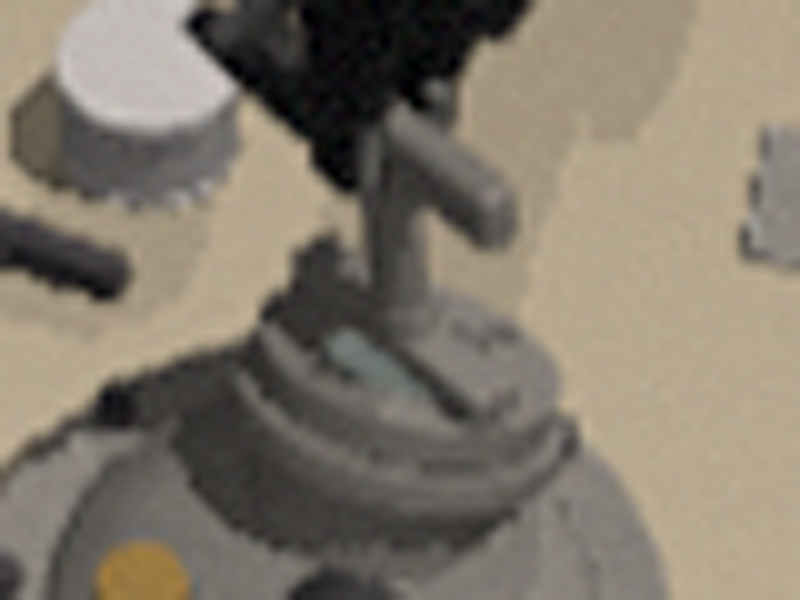

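Picture 11 shows the foot bar low over the ring with the holes covered. The computed pin tips are at r≈36 mm and about 5 mm or more deep, so both pins are in. Next I loosen the grip and lean the spanner onto the port's axis.

Emit:
{"fn": "apply_moves", "kwargs": {"commands": [[[0, 0, 0], 0], [[0, 0, 0], 0], [[0, 4, 0.8], 0], [[0, 4, 0.8], 0], [[-0.5, 4, 0.8], 0], [[0, 4, 0.8], 0], [[-0.5, 4, 0.8], 0], [[0, 0, 0], 0], [[0, 0, 0], 0]], "hand": 23, "force": 20}}

```text
time_s: 17.95
tcp_pos: [0.5944, 0.1884, 0.2439]
eef_rot: [[-0.367, -0.93, 0.0], [-0.93, 0.367, -0.0], [-0.0, -0.0, -1.0]]
wrist_force: [-0.6, -0.5, -0.0]
opening: 0.0228
```

Emit:
{"fn": "apply_moves", "kwargs": {"commands": [[[0, 4, 0.8], 0], [[-0.5, 4, 0.8], 0], [[0, 4, 0.8], 0], [[0, 4, 0.8], 0], [[0, 0, 0], 0], [[0, 0, 0], 0]]}}

```text
time_s: 18.55
tcp_pos: [0.5858, 0.1915, 0.2424]
eef_rot: [[-0.372, -0.928, 0.014], [-0.928, 0.372, -0.003], [-0.003, -0.014, -1.0]]
wrist_force: [8.4, -2.2, -0.0]
opening: 0.0232
```

```bash
python3 - <<'E'
from plan import *
s=arm.get_state();R=np.array(s["eef_rot"]);print(R.T@s["wrist_force"],R.T@s["wrist_torque"],s["opening"])
H=P+.095*n-.006*n-[0,0,.017]; print("to axis",((R.T@(H-s["tcp_pos"]))*1e3).round(1))
w=cam("wrist","w7");v=cam("scene","s7")
u,q=proj([P],v)[0].astype(int)
a=cv2.resize(v[0][q-35:q+25,u-40:u+40],(480,360),interpolation=cv2.INTER_CUBIC)
b=w[0][120:360,120:400]
C=np.zeros((360,760,3),np.uint8);C[:,:480]=a;C[:240,480:]=b;cv2.imwrite("pics/c7.png",C)
E
```

```text
[-1.10005662 -8.56388418  0.17373   ] [ 2.96376029 -0.21353762  0.08880202] 0.023190634382749938
to axis [-0.4  4.8  1. ]
```

View pics/c7.png

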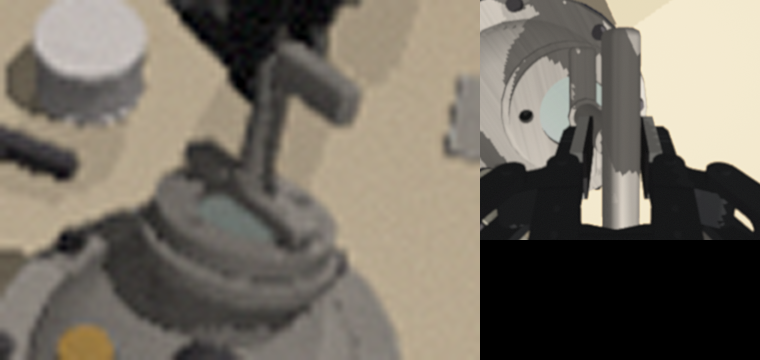

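The combined picture (12, my last) shows the spanner standing along the port axis with both pins in the holes and the bar between the pads. Now I'll turn clockwise in place.

Emit:
{"fn": "apply_moves", "kwargs": {"commands": [[[0, -1.5, 0], 3], [[0, 0, 0], 3], [[0, 0, 0], 3], [[0, 0, 0], 3], [[0, 0, 0], 3], [[0, 0, 0], 0]]}}

```text
time_s: 19.25
tcp_pos: [0.5848, 0.1941, 0.2419]
eef_rot: [[-0.596, -0.803, 0.01], [-0.803, 0.596, 0.001], [-0.006, -0.007, -1.0]]
wrist_force: [7.3, 0.4, -0.1]
opening: 0.0231
```

Emit:
{"fn": "apply_moves", "kwargs": {"commands": [[[0, 0, 0], 3], [[0, 0, 0], 3], [[0, 0, 0], 3], [[0, 0, 0], 3], [[0, 0, 0], 3], [[0, 0, 0], 0]], "hand": 21.5}}

```text
time_s: 19.85
tcp_pos: [0.5823, 0.1929, 0.2422]
eef_rot: [[-0.784, -0.621, 0.004], [-0.621, 0.784, -0.002], [-0.002, -0.004, -1.0]]
wrist_force: [1.3, -2.8, 4.2]
opening: 0.0221
```

```bash
cat > st2.py <<'E'
from plan import *
s=arm.get_state();R=np.array(s["eef_rot"]);print(s["time_s"],(R.T@s["wrist_force"]).round(2),(R.T@s["wrist_torque"]).round(2),round(s["opening"]*1e3,1),"yaw",np.degrees(np.arctan2(R[1,0],R[0,0]))%360)
H=P+.095*n-.006*n-[0,0,.017]; print("to axis",((R.T@(H-s["tcp_pos"]))*1e3).round(1))
E
python3 st2.py
```

```text
19.85 [ 0.77 -3.01 -4.23] [ 1.16 -0.04 -0.16] 22.1 yaw 218.3955244097018
to axis [0.2 1.1 0.9]
```

Emit:
{"fn": "apply_moves", "kwargs": {"commands": [[[0, 0, 0], 3], [[0, 0, 0], 3], [[0, 0, 0], 3], [[0, 0, 0], 3], [[0, 0, 0], 3], [[0, 0, 0], 0]], "hand": 19}}

```text
time_s: 20.45
tcp_pos: [0.5804, 0.1952, 0.2423]
eef_rot: [[-0.917, -0.4, 0.0], [-0.4, 0.917, 0.001], [-0.001, 0.001, -1.0]]
wrist_force: [-2.0, -1.4, 6.6]
opening: 0.0212
```

```bash
python3 st2.py
```

```text
20.45 [ 2.41 -0.48 -6.57] [ 0.34  0.18 -0.29] 21.2 yaw 203.56944612734344
to axis [-0.4 -1.9  1. ]
```

Emit:
{"fn": "apply_moves", "kwargs": {"commands": [[[0, 0, 0], 3], [[0, 0, 0], 3], [[0, 0, 0], 3], [[0, 0, 0], 2], [[0, 0, 0], 0]], "hand": 17}}

```text
time_s: 20.95
tcp_pos: [0.5805, 0.1948, 0.2418]
eef_rot: [[-0.976, -0.218, 0.0], [-0.218, 0.976, 0.001], [-0.0, 0.001, -1.0]]
wrist_force: [-0.7, -1.5, 5.5]
opening: 0.0188
```

```bash
python3 st2.py
```

```text
20.95 [ 1.   -1.35 -5.48] [ 0.48 -0.04 -0.21] 18.8 yaw 192.56564742680257
to axis [-0.7 -1.3  0.4]
```

Emit:
{"fn": "apply_moves", "kwargs": {"commands": [[[0, 0, 0], 0], [[0, 0, 0], 0], [[0, 0, 0], 2], [[0, 0, 0], 2], [[0, 0, 0], 0]], "hand": 5, "force": 30}}

```text
time_s: 21.45
tcp_pos: [0.5807, 0.1937, 0.2413]
eef_rot: [[-0.989, -0.148, -0.0], [-0.148, 0.989, -0.001], [0.0, -0.001, -1.0]]
wrist_force: [-0.7, -2.4, 6.8]
opening: 0.0166
```

```bash
python3 st2.py
```

```text
21.45 [ 1.09 -2.26 -6.83] [ 0.86  0.08 -0.22] 16.6 yaw 188.49820520856338
to axis [-0.8 -0.1 -0. ]
```

Emit:
{"fn": "apply_moves", "kwargs": {"commands": [[[0, 0, 0], 2], [[0, 0, 0], 2], [[0, 0, 0], 0]]}}

```text
time_s: 21.75
tcp_pos: [0.5806, 0.1952, 0.2412]
eef_rot: [[-0.997, -0.08, -0.0], [-0.08, 0.997, 0.001], [0.0, 0.001, -1.0]]
wrist_force: [-1.9, -0.7, 5.8]
opening: 0.0166
```

```bash
python3 st2.py
```

```text
21.75 [ 1.97 -0.54 -5.75] [ 0.33 -0.03 -0.27] 16.6 yaw 184.59648439020847
to axis [-0.8 -1.6 -0.2]
```

Torque is still at running-friction level, so the ring isn't on its stop yet. I'll continue.

Emit:
{"fn": "apply_moves", "kwargs": {"commands": [[[0, 0, 0], 2], [[0, 0, 0], 2], [[0, 0, 0], 0]], "force": 45}}

```text
time_s: 22.05
tcp_pos: [0.5805, 0.1967, 0.2411]
eef_rot: [[-1.0, -0.012, 0.0], [-0.012, 1.0, 0.003], [-0.0, 0.003, -1.0]]
wrist_force: [-1.1, 1.6, 4.6]
opening: 0.0157
```

```bash
python3 st2.py
```

```text
22.05 [ 1.11  1.59 -4.63] [-0.35 -0.07 -0.46] 15.7 yaw 180.6854483191399
to axis [-0.9 -3.1 -0.2]
```

Emit:
{"fn": "apply_moves", "kwargs": {"commands": [[[0, 0, 0], 2], [[0, 0, 0], 2], [[0, 0, 0], 0]]}}

```text
time_s: 22.35
tcp_pos: [0.5807, 0.1983, 0.2412]
eef_rot: [[-0.998, 0.056, 0.001], [0.056, 0.998, 0.006], [-0.001, 0.006, -1.0]]
wrist_force: [0.7, 6.0, 4.7]
opening: 0.0155
```

```bash
python3 st2.py
```

```text
22.35 [-0.39  6.05 -4.67] [-1.29 -0.18 -0.44] 15.5 yaw 176.76378537188145
to axis [-1.  -4.6 -0.2]
```

Emit:
{"fn": "apply_moves", "kwargs": {"commands": [[[0, -1.5, 0], 0], [[0, -1.5, 0], 0], [[0, 0, 0], 2], [[0, 0, 0], 2], [[0, 0, 0], 0]], "force": 90}}

```text
time_s: 22.85
tcp_pos: [0.5813, 0.1987, 0.2417]
eef_rot: [[-0.993, 0.12, 0.004], [0.12, 0.993, 0.01], [-0.003, 0.01, -1.0]]
wrist_force: [1.8, 8.4, 3.4]
opening: 0.0144
```

```bash
python3 st2.py
```

```text
22.85 [-0.78  8.55 -3.31] [-2.12 -0.7  -1.36] 14.4 yaw 173.10931435882654
to axis [-0.8 -5.   0.3]
```

Emit:
{"fn": "apply_moves", "kwargs": {"commands": [[[0, -1, 0], 2], [[0, 0, 0], 2], [[0, 0, 0], 0]]}}

```text
time_s: 23.15
tcp_pos: [0.5811, 0.2001, 0.2416]
eef_rot: [[-0.983, 0.183, 0.005], [0.183, 0.983, 0.012], [-0.003, 0.013, -1.0]]
wrist_force: [3.7, 11.7, 2.7]
opening: 0.0139
```

```bash
python3 st2.py
```

```text
23.15 [-1.52 12.19 -2.5 ] [-2.48 -0.65 -2.43] 13.9 yaw 169.44326533309072
to axis [-1.5 -6.3  0.2]
```

Emit:
{"fn": "apply_moves", "kwargs": {"commands": [[[0, -1, 0], -2.5], [[0, -1, 0], -2.5], [[0, 0, 0], 0]]}}

```text
time_s: 23.45
tcp_pos: [0.5808, 0.1975, 0.2415]
eef_rot: [[-0.995, 0.102, 0.004], [0.102, 0.995, 0.013], [-0.003, 0.013, -1.0]]
wrist_force: [2.8, 11.9, 3.1]
opening: 0.014
```

```bash
python3 st2.py
```

```text
23.45 [-1.56 12.21 -2.9 ] [-2.93 -0.67 -1.11] 14.0 yaw 174.17054382243046
to axis [-1.  -3.8  0.1]
```

Emit:
{"fn": "apply_moves", "kwargs": {"commands": [[[0, 0, 0], 0], [[0, -1, 0], -3], [[0, -1, 0], -3], [[0, -1, 0], -3], [[0, 0, 0], 0]], "hand": 22, "force": 30}}

```text
time_s: 23.95
tcp_pos: [0.5794, 0.1825, 0.2388]
eef_rot: [[-0.999, -0.04, -0.004], [-0.04, 0.999, -0.004], [0.004, -0.004, -1.0]]
wrist_force: [-0.2, -1.4, 0.2]
opening: 0.022
```

```bash
python3 st2.py; python3 - <<'E'
from plan import *
w=cam("wrist","w8");g=cv2.cvtColor(w[0],cv2.COLOR_BGR2GRAY)
# bar edges by strongest gradients along rows
for r in(160,180,200,220,240):
    d=np.diff(cv2.GaussianBlur(g,(5,5),0)[r,215:300].astype(int));print(r,215+d.argmin(),d.min(),215+d.argmax(),d.max(), g[r,225:290:4].tolist())
E
```

```text
23.95 [ 0.26 -1.42 -0.17] [0.05 0.06 0.01] 22.0 yaw 182.31442424901272
to axis [-2.6 11.  -2.7]
160 234 -25 260 17 [203, 203, 200, 101, 132, 138, 137, 139, 143, 171, 203, 218, 221, 221, 220, 220, 221]
180 221 -15 266 17 [19, 39, 76, 124, 152, 155, 157, 160, 161, 133, 111, 167, 167, 168, 184, 184, 185]
200 219 -12 285 19 [47, 46, 76, 125, 153, 155, 158, 161, 161, 136, 108, 140, 145, 146, 121, 136, 171]
220 260 -11 266 13 [93, 96, 85, 125, 153, 156, 158, 162, 163, 138, 108, 151, 155, 156, 144, 166, 166]
240 277 -39 291 26 [79, 60, 77, 125, 152, 156, 158, 161, 164, 141, 108, 154, 157, 104, 37, 78, 85]
```

Emit:
{"fn": "apply_moves", "kwargs": {"commands": [[[0, 3, 0], 0], [[0, 3, 0], 0], [[0, 3, 0], 0], [[0, 3, 0], 0], [[0, 0, 0], 0], [[0, 0, 0], 0]]}}

```text
time_s: 24.6
tcp_pos: [0.5797, 0.1976, 0.2407]
eef_rot: [[-0.999, -0.043, 0.0], [-0.043, 0.999, 0.0], [-0.0, 0.0, -1.0]]
wrist_force: [1.2, 0.4, -0.1]
opening: 0.0221
```

Emit:
{"fn": "apply_moves", "kwargs": {"commands": [[[0, 0, 0], 0], [[0, 0, 0], 0], [[0, 0, 0], 0], [[0, 0, 0], 0]], "hand": 5, "force": 40}}

```text
time_s: 25.0
tcp_pos: [0.5797, 0.1974, 0.2408]
eef_rot: [[-0.999, -0.043, 0.0], [-0.043, 0.999, 0.0], [-0.0, 0.0, -1.0]]
wrist_force: [-0.7, 0.1, 1.4]
opening: 0.0151
```

```bash
python3 st2.py
```

```text
25.0 [ 0.73  0.08 -1.35] [-0.11  0.06  0.02] 15.1 yaw 182.44645020975727
to axis [-1.6 -3.8 -0.6]
```

Emit:
{"fn": "apply_moves", "kwargs": {"commands": [[[0, 0, 0], 2], [[0, 0, 0], 2], [[0, 0, 0], 2], [[0, 0, 0], 0], [[0, 0, 0], 0]], "force": 100}}

```text
time_s: 25.5
tcp_pos: [0.5799, 0.1988, 0.2411]
eef_rot: [[-0.998, 0.057, 0.001], [0.057, 0.998, 0.001], [-0.001, 0.001, -1.0]]
wrist_force: [0.5, 2.6, 2.5]
opening: 0.0126
```

```bash
python3 st2.py
```

```text
25.5 [-0.31  2.66 -2.45] [-0.16 -0.26 -1.36] 12.6 yaw 176.71018917681192
to axis [-1.9 -5.  -0.3]
```

Emit:
{"fn": "apply_moves", "kwargs": {"commands": [[[0, 0, 0], -2], [[0, 0, 0], -2], [[0, 0, 0], -2], [[0, 0, 0], 0], [[1.3, 0, -2.7], 0], [[1.3, 0, -2.7], 0], [[1.3, 0, -2.7], 0], [[1.3, 0, -2.7], 0], [[0, 0, 0], 0]]}}

```text
time_s: 26.4
tcp_pos: [0.5736, 0.1973, 0.2513]
eef_rot: [[-0.999, -0.043, -0.002], [-0.043, 0.999, -0.0], [0.002, 0.0, -1.0]]
wrist_force: [0.4, 0.1, -3.5]
opening: 0.0126
```

```bash
python3 st2.py
```

```text
26.4 [-0.42  0.04  3.45] [ 0.01  0.02 -0.07] 12.6 yaw 182.45903106478363
to axis [-7.7 -3.9  9.9]
```

Emit:
{"fn": "apply_moves", "kwargs": {"commands": [[[10, 0, -22], 0], [[10, 0, -22], 0], [[0, -30, -22], 0], [[0, -35, -20], 0], [[0, -35, 0], 0], [[0, 0, 0], 0], [[0, 0, 0], 0]]}}

```text
time_s: 27.1
tcp_pos: [0.5584, 0.095, 0.3373]
eef_rot: [[-0.999, -0.04, -0.001], [-0.04, 0.999, 0.0], [0.001, 0.0, -1.0]]
wrist_force: [-0.2, 0.9, -3.6]
opening: 0.0123
```

```bash
python3 - <<'E'
from plan import *
from ring import ring
w=cam("wrist","w9");print(arm.get_state()["tcp_pos"])
gs=[]
for ph in(0,90,180,270):
    a=np.radians(ph);gs.append(proj([P+.036*(np.cos(a)*xp+np.sin(a)*yp)],w)[0])
print(np.round(gs,1))
# dark blobs near ring
g=cv2.cvtColor(w[0],cv2.COLOR_BGR2GRAY);c=proj([P],w)[0]
m=((g<70)*255).astype(np.uint8);nn,l,st,ce=cv2.connectedComponentsWithStats(m)
for i in range(1,nn):
    if np.hypot(*(ce[i]-c))<80 and 8<st[i,4]<400: 
        o,r=rays([ce[i]],*w[1:]);p=o+r[0]*(((P-o)@n)/(r[0]@n))-P
        print(ce[i].round(1),st[i,4],"r",round(1e3*np.hypot(p@xp,p@yp),1),"ang",round(np.degrees(np.arctan2(p@yp,p@xp)),1))
E
```

```text
[0.55817876 0.09698396 0.33696583]
[[351.3 269.7]
 [381.4 233.6]
 [344.8 202.4]
 [314.6 237.6]]
[362.5 187.3] 16 r 55.5 ang 157.8
[302.1 188.3] 15 r 70.8 ang -140.3
[306.5 193.8] 48 r 63.1 ang -139.6
[345.6 202. ] 34 r 36.4 ang 178.5
[402.3 225.1] 21 r 59.8 ang 97.4
[381.8 234. ] 33 r 36.3 ang 89.2
[314.8 236.8] 38 r 35.7 ang -91.3
[416.3 239.1] 10 r 72.9 ang 83.6
[350.9 269.6] 36 r 35.9 ang -0.6
[397.4 276. ] 25 r 66.0 ang 46.6
```

The ring check from the wrist camera puts the holes at −0.6°, 89.2°, 178.5° and −91.3°, so the ring is home within about 1.5°. Returning to the block.

Emit:
{"fn": "apply_moves", "kwargs": {"commands": [[[0, 0, 0], 5.5], [[0, 0, 0], 5.6], [[-10, -44, 0], 0], [[-11, -45, 0], 0], [[-11, -45, 0], 0], [[-11, -45, 0], 0], [[-11, -45, 0], 0], [[-10, -44, 0], 0], [[0, 0, 40], 0], [[0, 0, 40], 0]]}}

```text
time_s: 28.15
tcp_pos: [0.5827, -0.1794, 0.2571]
eef_rot: [[-0.988, 0.152, 0.003], [0.152, 0.988, -0.001], [-0.003, -0.0, -1.0]]
wrist_force: [1.4, 1.8, -5.2]
opening: 0.0126
```

Emit:
{"fn": "apply_moves", "kwargs": {"commands": [[[0, 0, 40], 0], [[0, 0, 40], 0], [[0, 0, 20], 0], [[0, 0, 0], 0], [[0, 0, 0], 0], [[0, 0, 0], 0]]}}

```text
time_s: 28.75
tcp_pos: [0.5836, -0.178, 0.1596]
eef_rot: [[-0.989, 0.149, 0.004], [0.149, 0.989, -0.001], [-0.004, -0.0, -1.0]]
wrist_force: [0.1, 0.0, -3.9]
opening: 0.0127
```

```bash
cat > blk.py <<'E'
from plan import *
s=arm.get_state();R=np.array(s["eef_rot"]);print(s["time_s"],s["tcp_pos"].__repr__(),"F",(R.T@s["wrist_force"]).round(1),"T",(R.T@s["wrist_torque"]).round(2),s["opening"],"yaw",np.degrees(np.arctan2(R[1,0],R[0,0]))%360)
print("to tilt-drop xy",(R.T@(np.array([.5805,-.178,.111])-s["tcp_pos"])*1e3).round(1),"to upright",(R.T@(np.array([.621,-.1845,.098])-s["tcp_pos"])*1e3).round(1))
E
python3 blk.py
python3 - <<'E'
from plan import *
# tilt + placement check in scene view: bar/foot ends predicted at tilt 25 vs picture
w=cam("scene","s10");s=arm.get_state();T=np.array(s["tcp_pos"]);R=np.array(s["eef_rot"])
m=cv2.absdiff(w[0],load("scene")[0]).max(2)
for th in(15,20,25):
    a=np.radians(th);x=np.array([np.cos(a),0,np.sin(a)]);zz=np.array([np.sin(a),0,-np.cos(a)])
    f=lambda X,Z:proj([T+R@(np.array([0,0,-.017])+(Z-.095)*zz+X*x)],w)[0].round(1).tolist()
    print(th,"bar-",f(-.055,.095),"foot-",f(-.046,.018),"foot+",f(.046,.018))
# extent of the light steel pixels over the black block / bench around the foot
u,v=np.int32(f(0,.018));g=cv2.cvtColor(w[0],cv2.COLOR_BGR2HSV)
sub=g[v-22:v+22,u-30:u+30]; steel=((sub[...,1]<60)&(sub[...,2]>55)).astype(int)
print(u-30,v-22); print("\n".join("".join(".#"[k] for k in r) for r in steel))
E
```

```text
28.75 array([ 0.58360315, -0.17803323,  0.15959014]) F [-0.1  0.   3.9] T [ 0.07 -0.    0.01] 0.012739271173624885 yaw 171.4189843764983
to tilt-drop xy [ 3.3 -0.4 48.6] to upright [-37.7  -0.8  61.8]
15 bar- [185.5, 195.7] foot- [185.8, 213.1] foot+ [205.2, 203.9]
20 bar- [185.7, 194.5] foot- [184.5, 212.8] foot+ [203.7, 205.4]
25 bar- [185.9, 193.3] foot- [183.2, 212.3] foot+ [202.1, 206.8]
162 187
#############................................###############
#####.###.##......................#.........################
########.##....................#.##........#################
######..##..............##########........##################
##.######...............#############.....##################
###.##.#................########.##.#.....###############.##
##.####................#########.####....###################
######.................##########.#.#....###################
######.......##........##############..#####################
##.####......#..........####...#############################
#..####.......................##############################
#..####..................
[... 1287 characters left out ...]
......................#######
######.##.##.####.######.............................#######
#####..##.##.#..###.##...............................#######
.########.###########................................#######
#######..######.####.................................#######
############..####...................................#######
############.###.#.................................#########
##########.####.#................................######.####
###########.####................................#.##########
#########.###...................................############
#############.................................##############
############................................################
```

Emit:
{"fn": "apply_moves", "kwargs": {"commands": [[[3, 0, 20], 0], [[0, 0, 15], 0], [[0, 0, 5], 0], [[0, 0, 0], 0], [[0, 0, 0], 0]]}}

```text
time_s: 29.3
tcp_pos: [0.5799, -0.1781, 0.1189]
eef_rot: [[-0.989, 0.15, 0.003], [0.15, 0.989, -0.001], [-0.003, -0.0, -1.0]]
wrist_force: [-0.6, -0.1, -3.2]
opening: 0.0125
```

```bash
python3 blk.py
```

```text
29.3 array([ 0.57988659, -0.17811446,  0.11886481]) F [ 0.5 -0.2  3.2] T [-0.03  0.04  0.05] 0.012484598440310789 yaw 171.3556923661535
to tilt-drop xy [-0.6  0.2  7.9] to upright [-41.5  -0.1  21. ]
```

Emit:
{"fn": "apply_moves", "kwargs": {"commands": [[[0, 0, 2], 0], [[0, 0, 2], 0], [[0, 0, 0], 0], [[0, 0, 0], 0]]}}

```text
time_s: 29.7
tcp_pos: [0.579, -0.1779, 0.1136]
eef_rot: [[-0.989, 0.15, 0.001], [0.15, 0.989, -0.0], [-0.001, -0.0, -1.0]]
wrist_force: [0.7, 0.1, -3.3]
opening: 0.0128
```

```bash
python3 blk.py
```

```text
29.7 array([ 0.57902739, -0.17787772,  0.11363437]) F [-0.7  0.2  3.3] T [ 0.06 -0.03 -0.02] 0.012827515802890686 yaw 171.35039921782732
to tilt-drop xy [-1.5  0.1  2.6] to upright [-42.5  -0.2  15.7]
```

Emit:
{"fn": "apply_moves", "kwargs": {"commands": [[[-1, 0, 1], 0], [[0, 0, 1], 0], [[0, 0, 0], 0], [[0, 0, 0], 0]]}}

```text
time_s: 30.1
tcp_pos: [0.58, -0.178, 0.1114]
eef_rot: [[-0.989, 0.15, 0.001], [0.15, 0.989, -0.0], [-0.001, -0.0, -1.0]]
wrist_force: [0.3, 0.1, -4.8]
opening: 0.0124
```

Emit:
{"fn": "apply_moves", "kwargs": {"commands": [[[0, 0, 1], 0], [[0, 0, 1], 0], [[0, 0, 0], 0], [[0, 0, 0], 0]]}}

```text
time_s: 30.5
tcp_pos: [0.58, -0.178, 0.1098]
eef_rot: [[-0.989, 0.15, 0.001], [0.15, 0.989, -0.0], [-0.001, 0.0, -1.0]]
wrist_force: [-0.3, 0.1, -1.8]
opening: 0.0132
```

```bash
python3 blk.py
```

```text
30.5 array([ 0.58001393, -0.17799144,  0.10976163]) F [0.3 0.1 1.8] T [-0.   -0.09 -0.04] 0.013189836619163505 yaw 171.35027405322873
to tilt-drop xy [-0.5  0.1 -1.2] to upright [-41.5  -0.3  11.8]
```

Emit:
{"fn": "apply_moves", "kwargs": {"commands": [[[0, 0, 0], 0], [[0, 0, 0], 0], [[0, 0, 0], 0], [[0, 0, 0], 0], [[0, 0, 0], 0], [[0, 0, 0], 0]], "hand": 18, "force": 20}}

```text
time_s: 31.1
tcp_pos: [0.5798, -0.178, 0.1095]
eef_rot: [[-0.989, 0.15, 0.0], [0.15, 0.989, -0.0], [-0.0, -0.0, -1.0]]
wrist_force: [-0.6, 0.1, -0.2]
opening: 0.0179
```

```bash
python3 blk.py; cat > bar.py <<'E'
from plan import *
import sys
w=cam("wrist",sys.argv[1]);s=arm.get_state();T=np.array(s["tcp_pos"]);R=np.array(s["eef_rot"])
g=cv2.cvtColor(w[0],cv2.COLOR_BGR2GRAY)
print("\n".join("%d "%r+"".join("%4d"%k for k in g[r,232:280:4]) for r in range(40,200,8)))
# where the near end of an upright bar in the pocket should appear
ux=np.array([-.989,.15]);B=np.array([.621,-.1845])
for k in(-6,0,6): print(k,proj([[*(B+ux*(.055+k/1e3)),.126]],w)[0].round(1))
for th in(0,10,25):
    a=np.radians(th);x=np.array([np.cos(a),0,np.sin(a)]);zz=np.array([np.sin(a),0,-np.cos(a)])
    print("tilt",th,"if held at centre: near end",proj([T+R@(np.array([0,0,-.017])+.055*x+.011*zz)],w)[0].round(1))
E
python3 bar.py w10
```

```text
31.1 array([ 0.57975236, -0.17797979,  0.10948877]) F [0.6 0.  0.2] T [ 0.02  0.03 -0.04] 0.017897606024169947 yaw 171.3490949439749
to tilt-drop xy [-0.7  0.1 -1.5] to upright [-41.8  -0.2  11.5]
40  224 224 224 224 223 224 224 224 223 223 223 224
48  224 224 224 224 224 224 224 224 224 224 224 224
56  224 224 224 224 224 224 224 224 224 224 224 224
64  224 224 224 224 225 224 225 225 224 224 224 224
72  225 225 225 225 224 224 225 225 225 224 225 224
80  225 225 225 225 225 225 225 225 225 225 225 225
88  225 225 225 225 225 225 225 225 225 225 225 225
96  225 225 225 225 225 225 225 225 225 225 225 225
104  225 225 226 226 225 225 225 226 226 226 225 225
112  225 225 225 226 225 225 225 226 225 225 225 225
120  225 225 225 226 225 226 226 226 226 225 226 226
128  226 225 226 226 225 226 226 225 226 226 226 226
136  226 226 226 226 226 226 226 226 226 226 226 225
144  226 226 226 226 226 226 226 226 226 226 226 226
152  208 208 208 208 207 209 209 208 209 208 205 195
160   21  19  18  20  20  20  20  20  19  18  17  20
168   36  27  32  35  34  54  68  35  37  37  22  36
176   36  32  32  33 168 187 186 191  34  37  23  36
184   35  30  28  34  32  54  79  32  35  36  23  34
192   35  31  29  32  33  34  33  33  32  31  25  35
-6 [254.6 257.9]
0 [254.5 246.1]
6 [254.5 234. ]
tilt 0 if held at centre: near end [255.1 160.2]
tilt 10 if held at centre: near end [255.1 152.8]
tilt 25 if held at centre: near end [255.2 150.7]
```

```bash
python3 - <<'E'
from h import *
g=cv2.cvtColor(load("w10")[0],cv2.COLOR_BGR2GRAY)
print("\n".join("%d "%r+"".join("%4d"%k for k in g[r,232:280:4]) for r in range(196,320,4)))
E
```

```text
196   35  32  28  29  16  21  15  18  26  16  21  35
200   35  31  23  93 116 115 113 110  92  15  21  34
204   35  32  23 163 180 181 181 180 168  17  21  34
208   35  33  26 164 182 185 185 183 172  15  23  34
212   23  18  27 164 182 184 185 183 171  15  24  34
216   19  21  24 162 183 185 185 184 169  13  24  34
220   22  20  23 108 172 185 186 184 168  14  23  34
224   21  21  21 108 121 180 187 184 167  14  25  35
228   21  19  22  93  96 102 106 114 121  15  25  35
232   20  21  51  91 102 106 109 109 106  20  26  34
236   98  22  74  95 110 113 114 112 110  37  25  41
240  117  20  79 114 120 131 134 137 119  49  24  31
244  108  22 107 160 183 185 181 176 165  64  24  26
248   86  21 122 161 188 191 188 185 175  76  24  23
252   66  19 112 159 189 190 183 158 108  48  24  21
256   42  17  84 113 114 111 109 108  95  55  25  22
260   26  15  78  96 112 111 110 107  96 118  23  20
264   21  14  78  85 112 111 109 108  95 130  22  21
268   23  14  79  85 112 111 109 107  96  46  22  18
272   37  15  78  85 109 111 110 106  94  38  23  18
276   49  14  78  86 101 104 110 107  94  33  23  17
280   27  16  77  86  93  93 110 106  94  32  26  18
284   24  18  78  86  93  93 110 108  94  29  27  17
288   25  20  78  86  92  92  94 107  94  27  28  19
292   22  23  78  85  94  92  98 103  94  27  29  20
296   23  27  77  86  94  93 100 106  91  40  27  20
300   24  30  78  86  92  93  92  91  91  50  27  20
304   23  33  78  86  93  92  92  90  92  54  28  22
308   25  38  80  86  93  93  91  89 111  94  27  27
312   24  45  78  86  94  91  91  88 147 126  27  28
316   24  36  78  85  93  90  92 127 157  96  28  29
```

Emit:
{"fn": "apply_moves", "kwargs": {"commands": [[[0, 0, 0], 0], [[0, 0, 0], 0], [[0, 0, 0], 0], [[0, 0, 0], 0], [[0, 0, -20], 0], [[0, 0, -40], 0], [[0, 0, -40], 0], [[0, 0, -20], 0], [[0, 0, 0], 0], [[0, 0, 0], 0]], "hand": 60}}

```text
time_s: 32.15
tcp_pos: [0.5796, -0.1779, 0.2293]
eef_rot: [[-0.989, 0.15, 0.0], [0.15, 0.989, 0.0], [-0.0, 0.0, -1.0]]
wrist_force: [0.2, 0.8, -0.5]
opening: 0.0599
```

```bash
python3 blk.py; python3 - <<'E'
from plan import *
w=cam("wrist","w11");a=cam("scene","s11")
g=cv2.cvtColor(w[0],cv2.COLOR_BGR2GRAY)
ux=np.array([-.989,.15]);B=np.array([.621,-.1845]);uy=np.array([.15,.989])
for nm,X,Z in(("bar near",.055,.126),("bar far",-.055,.126),("foot near",.046,.044),("foot far",-.046,.044)): print(nm,proj([[*(B+ux*X),Z]],w)[0].round(1))
m=((g>75)&(g<215)).astype(np.uint8)
for r in range(120,330,6):
    row=g[r,225:285]; print(r,"".join("#" if k>150 else "+" if k>75 else "." for k in row))
# compare scene picture with the first one around block and all bystanders
d=cv2.absdiff(a[0],load("scene")[0]).max(2)
for nm,(u,v) in dict(tin=(261,217),hex=(243,243),wrench=(221,171),spatula=(357,234),sampler=(385,291),beaker=(156,163),spare=(132,210),block=(194,222)).items(): print(nm,(d[v-14:v+14,u-14:u+14]>40).sum())
E
```

```text
32.15 array([ 0.57963517, -0.17790194,  0.22926437]) F [-0.   0.8  0.5] T [-0.01  0.04  0.05] 0.05988646079733375 yaw 171.34701291410553
to tilt-drop xy [ -0.9   0.  118.3] to upright [-41.9  -0.3 131.3]
bar near [255.  178.9]
bar far [255. 293.]
foot near [255.1 167.7]
foot far [255.1 244.1]
120 ############################################################
126 ############################################################
132 ############################################################
138 ##++.....................................................+##
144 +..........................+++++++.........................+
150 +........................+#########+.......................+
156 ++.........................................................+
162 ++.........................................................+
168 ++...................++##############+.....................+
174 ++....................++++++++++++++++....................++
180 ++...................+++#############+....................+#
186 ++...................+++#############+....................+#
192 ++...................+
[... 841 characters left out ...]
####++###########+########################
276 ######################++####################################
282 ######################++####################################
288 ############################################################
294 ############################################################
300 ############################################################
306 ############################################################
312 ############################################################
318 ############################################################
324 ######################################################++++++
tin 0
hex 0
wrench 453
spatula 336
sampler 0
beaker 0
spare 300
block 38
```

Emit:
{"fn": "apply_moves", "kwargs": {"commands": [[[0, 0, -40], 0], [[0, 0, -40], 0], [[25, 40, 0], 0], [[25, 40, 0], 0], [[25, 40, 0], 0], [[25, 40, 0], 0], [[25, 40, 0], 0], [[0, 0, 0], 0], [[0, 0, 0], 0]]}}

```text
time_s: 33.15
tcp_pos: [0.4853, 0.0398, 0.3081]
eef_rot: [[-0.989, 0.147, -0.003], [0.147, 0.989, -0.001], [0.002, -0.001, -1.0]]
wrist_force: [-0.0, -1.7, 0.1]
opening: 0.0598
```

```bash
python3 - <<'E'
from plan import *
a=cam("scene","s12")[0];o=load("scene")[0];t=cam("top","t12")[0];ot=load("top")[0]
pts=dict(tin=(261,217),hex=(243,243),wrench=(221,171),spatula=(372,236),sampler=(385,291),beaker=(156,163),spare=(132,210),block=(194,222))
pt=dict(tin=(251,203),hex=(254,180),wrench=(316,238),spatula=(180,235),sampler=(140,180),beaker=(366,205),spare=(348,159),block=(293,168))
def sh(x,y,u,v):
    T=cv2.cvtColor(y,6)[v-12:v+12,u-12:u+12];S=cv2.cvtColor(x,6)[v-24:v+24,u-24:u+24]
    r=cv2.matchTemplate(S,T,cv2.TM_CCOEFF_NORMED);_,m,_,l=cv2.minMaxLoc(r);return (l[0]-12,l[1]-12),round(m,2)
for k in pts: print(k,"scene",sh(a,o,*pts[k]),"top",sh(t,ot,*pt[k]))
print(arm.get_state()["tcp_pos"],arm.get_state()["time_s"])
E
```

```text
tin scene ((0, 0), 1.0) top ((-12, 12), 0.47)
hex scene ((0, 0), 0.99) top ((-4, 1), 0.57)
wrench scene ((0, 0), 0.41) top ((-5, 1), 0.32)
spatula scene ((-1, 0), 0.85) top ((12, -9), 0.58)
sampler scene ((0, 0), 0.99) top ((0, 0), 0.99)
beaker scene ((0, 0), 1.0) top ((0, 0), 0.99)
spare scene ((0, 0), 1.0) top ((0, 0), 0.98)
block scene ((0, 0), 0.91) top ((0, 0), 0.96)
[0.48616683 0.03698735 0.30842447] 33.25
```

Every bystander shows no measurable shift in at least one view (spatula 1 px at most; low scores are the arm's shadow or the arm in the way). The spanner and block match their starting appearance. Handing in.

```bash
python3 -c "
from workcell import close_job
print(close_job())"
```

```text
the job is handed in; nothing more can be done
None
```

The ring is turned home on its stop, the spanner is back in its block and released, and the job was handed in at about 33 s of the 70 s allowed.

**How it went:**
- **Setting the pins:** The tool can only turn about the vertical, so I tilted the spanner in the grip by pressing one pin on the block's edge. I then felt both pins into the holes, loosened the jaws, and let the spanner lean onto the port's axis.
- **Turning:** I turned the ring about 60° clockwise to its stop. At the stop the torque rose to between 1.4 and 2.4 N m, against about 0.25 N m while it was turning.
- **Putting back:** I lowered the tilted spanner into the pocket until it touched, and loosened the jaws so it dropped upright.

**Last checks:**
- **Ring:** the wrist camera put the holes at -0.6°, 89.2°, 178.5° and -91.3°, so it is home within about 1.5°.
- **Spanner:** it stands upright in the pocket, about 5 mm off centre along the block (limit 15 mm). The wrist force was near zero after release.
- **Bystanders:** six were checked. The tin, hex key, sampler, beaker and spare ring had not moved, and the spatula showed at most a 1-pixel shift, with a weaker match.

**Not confirmed:**
- **Wrench:** its matches in both views were too poor to use, probably because of the arm or its shadow. The gripper never came near it.
- **Pin depth:** I could not measure it directly. It was inferred from the geometry and from the ring turning.
- **Jaw opening at the stop:** while I was relaxing the jaws there, the tool jumped about 15 mm sideways. The spanner stayed in the holes, and I regripped and confirmed the stop again.

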